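Recover the steel pins from a failed print

TASK

Use the drift rod to drive every steel pin out of the back of the printed block, so that they end up in the catch bin that belongs close behind it, then carry the bin over and tip it out into the tote. After tipping, hold the bin level and still in the air for a good second to feel by its weight whether a pin is still in it, and tip again until it is empty. Finish with all the pins in the tote, the bin back in its place behind the block with its lip tucked under the back edge, and the rod back in its two forks; leave the screwdriver and the glue stick alone.

Things in the scene. Friction and masses are not known exactly. Their poses are not given: they have to be found in the camera images.
- stand: Fixed stand holding a white printed block: 56 deep (x), 120 wide (y), underside 56 and top 100 above the bench. Four through bores, 20 dia, along x, axes 78 high at y -42, -14, 14, 42. Origin on the bench under the block's middle; x points from the front (robot side) to the back where pins come out, z up. Behind x = 8 the space under the block is open. On top: two open forks, the rod's rest.
- bore0 (a point): Centre of the front mouth of bore 0, which runs 56 from here along the stand's x. Axes as the stand's. A springy tongue in the bore's roof grips the pin: it takes about 4 to 8 N to push until it is nearly out; in an empty bore the tongue hangs 6.5 above the axis.
- bore1 (a point): Centre of the front mouth of bore 1, which runs 56 from here along the stand's x. Axes as the stand's. A springy tongue in the bore's roof grips the pin: it takes about 4 to 8 N to push until it is nearly out; in an empty bore the tongue hangs 6.5 above the axis.
- bore2 (a point): Centre of the front mouth of bore 2, which runs 56 from here along the stand's x. Axes as the stand's. A springy tongue in the bore's roof grips the pin: it takes about 4 to 8 N to push until it is nearly out; in an empty bore the tongue hangs 6.5 above the axis.
- bore3 (a point): Centre of the front mouth of bore 3, which runs 56 from here along the stand's x. Axes as the stand's. A springy tongue in the bore's roof grips the pin: it takes about 4 to 8 N to push until it is nearly out; in an empty bore the tongue hangs 6.5 above the axis.
- pin0_center (a point): Centre of steel pin 0, 18 dia x 60 long, about 120 g, its length along its x. It starts in bore 0, front end 0 to 10 inside the front mouth, back end standing out behind. None if this run has no such pin.
- pin1_center (a point): Centre of steel pin 1, 18 dia x 60 long, about 120 g, its length along its x. It starts in bore 1, front end 0 to 10 inside the front mouth, back end standing out behind. None if this run has no such pin.
- pin2_center (a point): Centre of steel pin 2, 18 dia x 60 long, about 120 g, its length along its x. It starts in bore 2, front end 0 to 10 inside the front mouth, back end standing out behind. None if this run has no such pin.
- pin3_center (a point): Centre of steel pin 3, 18 dia x 60 long, about 120 g, its length along its x. It starts in bore 3, front end 0 to 10 inside the front mouth, back end standing out behind. None if this run has no such pin.
- drift_grip (a point): Drift rod, about 90 g: point on the axis of its square black handle (18 x 18, from 45 behind to 30 ahead of this point), to grip here. x points along the rod to its tip. At the start it lies level in the forks on the stand, along the stand's +y, the handle overhanging the block's -y side by 63.
- drift_tip (a point): Tip of the rod: end of its round steel shank (10 dia, 72 long), 102 ahead of drift_grip. Axes as drift_grip.
- rest (a point): Where drift_grip lies when the rod is home in the forks, 116 above the bench, the rod along the stand's +y. One fork holds the handle 20 ahead of this point, the other the shank 90 ahead. Forks are 6 thick and open upward; slot floors 9 and 5 below the rod's axis, slots 20 and 12 wide at the bottom, flared at the top.
- bin: Loose grey sheet-metal catch bin, 225 to 275 g empty, 102 (x) x 140 (y). Origin: centre of its underside. Floor 3 thick from x -12 to 50; in front of it a 26-degree ramp rises to the pouring lip at x -51, 22 high; back wall at x 50, 95 high; side walls at y +-65, 28 high at the lip, 95 at the back, on the bench from x -42 on. It pours over the lip; tipped under some 55 degrees it may keep pins.
- bin_bar (a point): Centre of the bin's carry bar, to grip here: flat bar 14 thick (x), 24 high, 140 long (y), 127 above the bin's underside, at its x = -10. Axes as the bin's. In place its centre is 27 higher than the block's top.
- bin_home (a point): Where the bin's origin belongs: on the bench, 60 behind the block's middle, so that the lip is tucked 19 under the block's back edge. Axes as the stand's.
- tote: Fixed grey open tote, 140 (x) x 190 (y) x 55 high outside, walls and floor 4. Origin: centre of its underside.
- screwdriver: Bystander: loose red screwdriver, 198 long, 21 high, lying on the bench beside the stand; origin at its middle, handle along its +y.
- glue: Bystander: loose glue stick, 28 dia, 96 high, standing on the bench behind the tote; origin under its middle.

How it is judged:
On the way, in this order (a step that is already met when the one before it is completed fails the run):
1. a pin is being pushed with the drift rod ((contact force between drift and pin0 above 0.5 N or contact force between drift and pin1 above 0.5 N or contact force between drift and pin2 above 0.5 N or contact force between drift and pin3 above 0.5 N)), for 0.05 s.
2. every pin is out of the block and in the catch bin (or already in the tote) (((x of pin0_center in the frame of bin between -0.054 and 0.054 m and y of pin0_center in the frame of bin between -0.065 and 0.065 m and z of pin0_center in the frame of bin between 0.0102 and 0.065 m) or (x of pin0_center in the frame of tote between -0.07 and 0.07 m and y of pin0_center in the frame of tote between -0.095 and 0.095 m and z of pin0_center in the frame of tote between 0 and 0.055 m)) and ((x of pin1_center in the frame of bin between -0.054 and 0.054 m and y of pin1_center in the frame of bin between -0.065 and 0.065 m and z of pin1_center in the frame of bin between 0.0102 and 0.065 m) or (x of pin1_center in the frame of tote between -0.07 and 0.07 m and y of pin1_center in the frame of tote between -0.095 and 0.095 m and z of pin1_center in the frame of tote between 0 and 0.055 m)) and ((x of pin2_center in the frame of bin between -0.054 and 0.054 m and y of pin2_center in the frame of bin between -0.065 and 0.065 m and z of pin2_center in the frame of bin between 0.0102 and 0.065 m) or (x of pin2_center in the frame of tote between -0.07 and 0.07 m and y of pin2_center in the frame of tote between -0.095 and 0.095 m and z of pin2_center in the frame of tote between 0 and 0.055 m)) and ((x of pin3_center in the frame of bin between -0.054 and 0.054 m and y of pin3_center in the frame of bin between -0.065 and 0.065 m and z of pin3_center in the frame of bin between 0.0102 and 0.065 m) or (x of pin3_center in the frame of tote between -0.07 and 0.07 m and y of pin3_center in the frame of tote between -0.095 and 0.095 m and z of pin3_center in the frame of tote between 0 and 0.055 m))), for 0.2 s.
3. the bin is tipped by more than 40 degrees in the air over the tote (angle between bin's own z axis and vertical above 0.7 rad and horizontal distance between bin_bar and tote below 0.15 m and height (world z) of bin_bar above 0.13 m), for 0.2 s.
4. the bin is held level and still in the air (hefted) (angle between bin's own z axis and vertical below 0.2 rad and height (world z) of bin above 0.07 m and linear speed of bin below 0.03 m/s), for 0.6 s.
At the end, for the whole second after the job is handed in: Every pin lies in the tote (none in the bin, in the block or on the bench); the bin stands upright and at rest on the bench within 25 mm of bin_home and square to the block within 0.2 rad; the rod lies in the two forks, drift_grip within 15 mm of rest, along the stand's y within 0.15 rad (x of pin0_center in the frame of tote between -0.07 and 0.07 m and y of pin0_center in the frame of tote between -0.095 and 0.095 m and z of pin0_center in the frame of tote between 0 and 0.055 m and x of pin1_center in the frame of tote between -0.07 and 0.07 m and y of pin1_center in the frame of tote between -0.095 and 0.095 m and z of pin1_center in the frame of tote between 0 and 0.055 m and x of pin2_center in the frame of tote between -0.07 and 0.07 m and y of pin2_center in the frame of tote between -0.095 and 0.095 m and z of pin2_center in the frame of tote between 0 and 0.055 m and x of pin3_center in the frame of tote between -0.07 and 0.07 m and y of pin3_center in the frame of tote between -0.095 and 0.095 m and z of pin3_center in the frame of tote between 0 and 0.055 m and horizontal distance between bin and bin_home below 0.025 m and height (world z) of bin below 0.008 m and angle between bin's own z axis and vertical below 0.08 rad and angle between the x axis of bin and the x axis of stand, either way round below 0.2 rad and distance between drift_grip and rest below 0.015 m and angle between the x axis of drift_grip and the y axis of stand, either way round below 0.15 rad and linear speed of each of bin, drift below 0.02 m/s); the robot touches nothing.
It fails at once if the screwdriver or the glue stick is knocked more than 5 cm away or the glue stick over (distance of any of screwdriver, glue from where it was at the start of the episode above 0.05 m or angle between glue's own z axis and vertical above 0.5 rad).
Of pin0, pin1, pin2, pin3 only 2 to 4 are there at a start; the rules pass over those that are not, and their reading is None.
At some moment in a run one of bin may be knocked a few centimetres aside while the robot is not near it.
It also fails if it takes over 210 s, if anything falls off the work surface, if the arm or the gripper's body presses on something with over 40 N, if the wrist force passes 120 N, or if a joint passes its speed limit or range.

ROBOT

A 6-joint arm with a two-finger parallel gripper is mounted at the origin on a cart in front of the work surface, level with it; the furniture and walls round the work are solid. World frame = base frame: x ahead of the robot, y to its left, z up, the work surface at z = 0. Lengths are in m, angles in rad, forces in N, time in s.
With the tool pointing down it reaches from about 0.25 to 0.775 m from the base axis. Payload 4 kg.
Tool frame: the origin (TCP) lies on the mounting face of the last link; the fingertips stand 173 mm ahead of it and the grasp point (between the pads) lies ahead of it (r.hold_point_z is the z of the grasp point in the tool frame, in m); z points along the fingers, y is the line along which they close (so a half turn about z gives the same grasp; the last joint's range is limited). The gripper opens to 85 mm and grips with 20 to 120 N. Pads are 22 mm wide; open, the fingers measure 114 mm over their backs; the gripper's body (76 mm by 85 mm) begins 54 mm behind the grasp point. The pads swing forward as they close: fully open they stand 13 mm farther back than shut.
Start: joints at [-1.241, 0.087, 1.371, -0, 1.684, -0.103], TCP at [0.231, -0.499, 0.405] pointing down, gripper open.
Joint ranges: [-3.1, 3.1], [-0.76, 2.03], [0.27, 2.55], [-1.08, 4.22], [0.17, 2.65], [-2.57, 2.57]. Speed limits (rad/s): [2.79, 2.79, 3.14, 3.14, 3.14, 3.14].

INTERFACE

Orientations are given as a rotation vector (axis times angle).
In Python, from plant import r gives the robot as it stands.
- The arm moves only by the tool carry_out, never from a script. Its argument "commands" is a list that holds one entry, the list of rows, each a list of 7 numbers: the shift along the tool's x, y, z in cm, then the turn, a rotation vector about the tool's x, y, z in rad, then the gripper command: -1 is shut, 1 is fully open, values between are in proportion. In form: [[[x, y, z, wx, wy, wz, gripper], ...]]. A call has 1 to 8 rows; each row shifts and turns the commanded pose from where the row before left it, along the tool's axes as they then stand; what a row does not reach is not made up. A row lasts 1/12 s, in which the tool goes at most 41.7 mm and 7.16 degrees, less where a joint would pass 70% of its speed; a pose out of reach is approached as far as the arm can. A call with a gripper value outside its range is refused whole. The fingers move at their own pace and stop on an object; the grip force is fixed at half the most. Time passes only in rows, so rows that do not move let the fingers close. It gives the time, the measured TCP pose, the force, the opening and the grip force at its end, in the units of the state.
- r.state(): the state, without advancing time (a new reading comes with each control period).
- r.capture(name): name is "scene" or "top" or "wrist"; returns the picture (480x640x3 uint8, red, green, blue); there is no depth.
- r.camera_model(name): a dict with "intrinsics" (3x3 intrinsics, pixels), "D" ([k1, k2, p1, p2, k3] as OpenCV has them; the pictures are not rectified), "extrinsics" (4x4, takes a point from camera to world coordinates). Camera axes: x right, y down, z forward; pixel columns grow to the right and rows downward; lengths in m; the calibration is good to about 2 mm. A picture is of the moment at which its call begins: read the wrist's pose just before it. camera_model takes no time and is no camera call; for the wrist camera it gives the pose at the moment of the call.
- r.job_done(): hands the job in; it is judged then, once.
The state is a dict: "time": time; "q": joint angles; "joint_vel": joint speeds; "joint_torque": joint torques, N m; "ee_pos": TCP position; "tcp_rot": TCP orientation; "wrist_force": force on the tool from outside, world axes, zero at the start; "torque": the same for the moment, N m; "width": opening from 0.0 (shut) to 1.0 (fully open); "gripper_force": force on a finger pad.
Only numpy, scipy, OpenCV 4.12 (cv2) and the standard library are available. Lean on these libraries where they do the work, as an engineer would, in place of code of your own. Each camera call takes 0.05 s, during which the arm holds its last target. There are 200 camera calls.

## Working session

There is one attempt and no reset: what is moved stays moved. The work goes in short steps, Python scripts to look and compute and a tool call to move; the robot and the scene stay as the last step left them, time stands still between calls to the robot, and variables do not carry over. Pictures are saved under pics/ and viewed, at most 14 in all, crops included, and the job is handed in when it is done.

Besides the shell and the picture viewer there is one more tool, called after ">>>" as name(argument=value, ...) on one line, values as JSON. carry_out: Moves the arm, as the interface text tells. Its arguments: {"type":"object","properties":{"commands":{"type":"array","items":{"type":"array","items":{"type":"array","items":{"type":"number"}}}}},"required":["commands"]}

```bash
ls; mkdir -p pics; python3 - <<'E'
from plant import r
import cv2,numpy as np
print(r.state(), r.hold_point_z)
for n in ("scene","top"):
    im=r.capture(n); cv2.imwrite(f"pics/{n}0.png",im[:,:,::-1]); m=r.camera_model(n)
    print(n,np.round(m["intrinsics"],1).tolist(),m["D"],np.round(m["extrinsics"],3).tolist())
E
```

```text
pics
{'time': 0.0, 'q': array([-1.24111357e+00,  8.79504353e-02,  1.37228913e+00,  2.04674259e-05,
        1.68361076e+00, -1.03100967e-01]), 'joint_vel': array([-0.00069216, -0.00231879, -0.00053514, -0.00099812, -0.00028424,
        0.00040359]), 'joint_torque': array([-3.73072262e-04, -3.51865411e+01, -3.13272214e+01, -2.33994579e-04,
        1.10023393e-02,  1.48681920e-06]), 'ee_pos': array([ 0.23062787, -0.49917496,  0.4035235 ]), 'tcp_rot': array([-3.06613207e+00, -6.74043423e-01,  3.68900764e-04]), 'wrist_force': array([ 0.60888683, -0.02690293, -0.48854937]), 'torque': array([ 0.02468166,  0.03111611, -0.0007029 ]), 'gripper_force': 0.0, 'width': 1.0037669782452658} 0.1547
scene [[451.6, 0.0, 323.1], [0.0, 451.6, 236.7], [0.0, 0.0, 1.0]] [0.0217326 0.        0.        0.        0.       ] [[-0.557, -0.56, 0.613, -0.022], [-0.83, 0.393, -0.396, 0.41], [-0.02, -0.729, -0.684, 0.735], [0.0, 0.0, 0.0, 1.0]]
top [[581.7, 0.0, 320.3], [0.0, 581.7, 240.7], [0.0, 0.0, 1.0]] [-0.02550912  0.          0.          0.          0.        ] [[0.059, -0.974, 0.22, 0.227], [-0.998, -0.059, 0.009, 0.023], [0.004, -0.22, -0.976, 1.637], [0.0, 0.0, 0.0, 1.0]]
```

View pics/scene0.png

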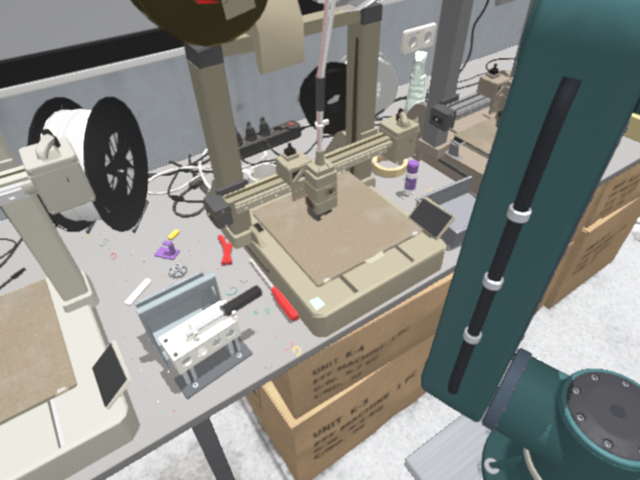

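View pics/top0.png

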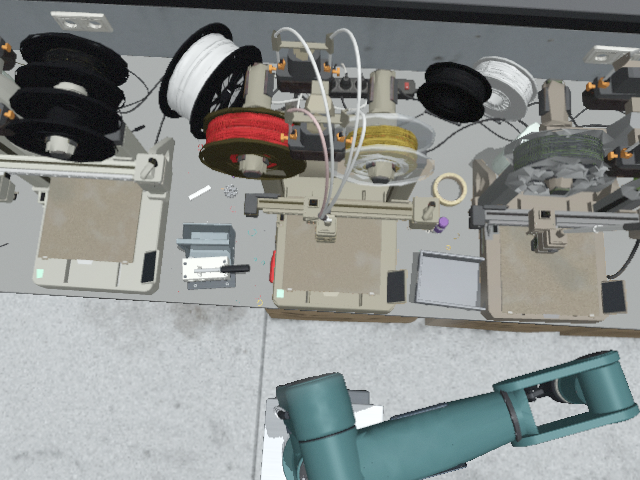

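The top view shows the stand at about (207,265), the rod handle at (235,268), the tote at (448,280), the glue stick at (441,224) and the screwdriver at (272,265). A printer stands between the stand and the tote. Next I'll crop the stand and tote areas.

```bash
cat > h.py <<'E'
from plant import r
import cv2,numpy as np
from scipy.spatial.transform import Rotation as R
def ray(n,uv,m=None):
    m=m or r.camera_model(n)
    p=cv2.undistortPoints(np.array([[uv]],float),np.array(m["intrinsics"]),np.array(m["D"],float))[0,0]
    T=np.array(m["extrinsics"]); return T[:3,3],T[:3,:3]@np.r_[p,1]
def onz(n,uv,z,m=None):
    o,d=ray(n,uv,m); return o+d*(z-o[2])/d[2]
def proj(n,P,m=None):
    m=m or r.camera_model(n); T=np.linalg.inv(np.array(m["extrinsics"]))
    return cv2.projectPoints(np.atleast_2d(P).astype(float),cv2.Rodrigues(T[:3,:3])[0],T[:3,3],np.array(m["intrinsics"]),np.array(m["D"],float))[0][:,0]
E
python3 - <<'E'
from h import *
for uv,z in [((207,265),.1),((248,268),.116),((448,280),0),((448,280),.05),((441,224),.09),((335,255),.1),((272,265),0.01),((328,200),.15)]: print(uv,z,onz("top",uv,z).round(3))
a=cv2.imread("pics/top0.png")[215:300,165:285]; b=cv2.imread("pics/scene0.png")[260:400,120:310]
a=cv2.resize(a,(790,560),interpolation=3);b=cv2.resize(b,(760,560),interpolation=3)
cv2.imwrite("pics/ca.png",a);cv2.imwrite("pics/cb.png",b)
E
```

```text
(207, 265) 0.1 [0.488 0.337 0.1  ]
(248, 268) 0.116 [0.484 0.224 0.116]
(448, 280) 0 [ 0.503 -0.331  0.   ]
(448, 280) 0.05 [ 0.495 -0.32   0.05 ]
(441, 224) 0.09 [ 0.642 -0.291  0.09 ]
(335, 255) 0.1 [ 0.536 -0.004  0.1  ]
(272, 265) 0.01 [0.515 0.171 0.01 ]
(328, 200) 0.15 [0.674 0.023 0.15 ]
```

View pics/ca.png

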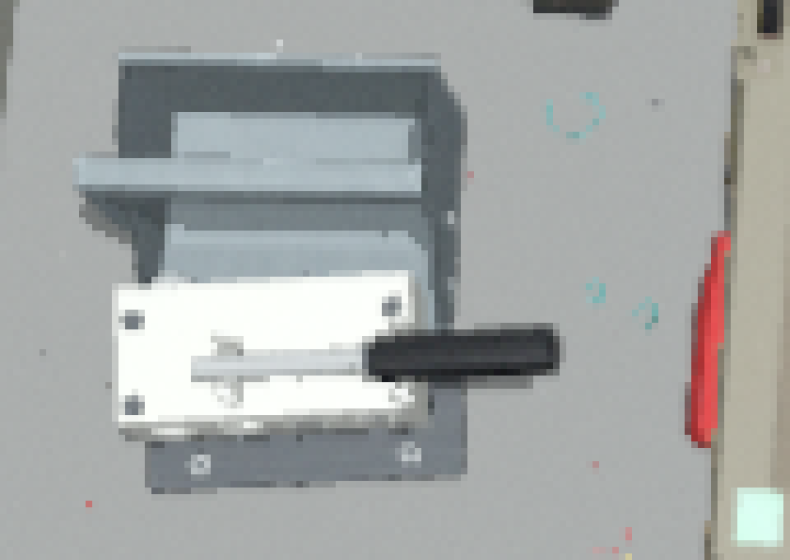

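View pics/cb.png

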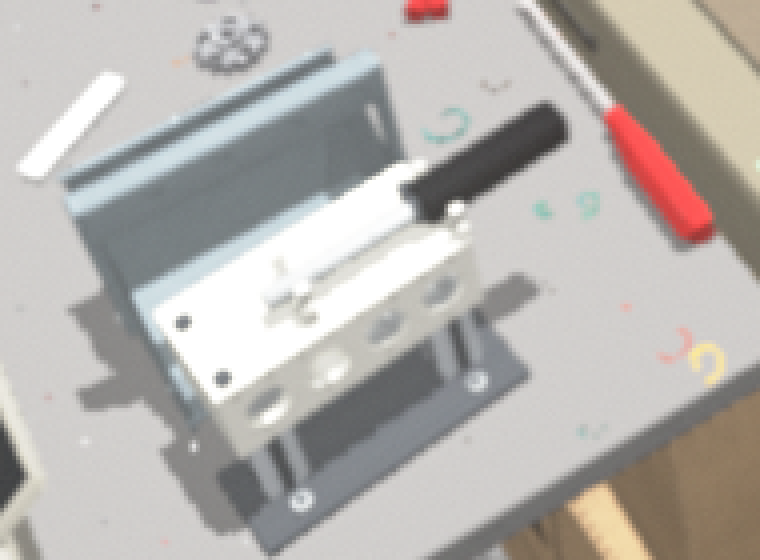

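The crops show the white block turned a few degrees, the rod in its forks with its handle to the right, the bin behind, and the screwdriver to the right. I'll write the move planner and find where the wrist camera sits in the tool frame.

```bash
cat >> h.py <<'E'
def pose():
    s=r.state(); return np.array(s["ee_pos"]),R.from_rotvec(s["tcp_rot"])
def down(psi): # tool down, tool x at yaw psi
    c,s=np.cos(psi),np.sin(psi)
    return R.from_matrix(np.array([[c,s,0],[s,-c,0],[0,0,-1]]).astype(float))
def plan(target,Rt,start=None,n=None):
    """one constant row (tool axes) times n from start pose to target"""
    p,R0=start or pose(); d=Rt.as_matrix(); rv=(R0.inv()*Rt).as_rotvec()
    dp=np.array(target)-p
    n=n or int(max(np.ceil(np.linalg.norm(dp)/.036),np.ceil(np.linalg.norm(rv)/.115),1))
    # rows: shift is along tool axes as they stand at each row
    step=R.from_rotvec(rv/n); Rk=R0; rows=[]
    for k in range(n):
        rows.append(np.r_[Rk.inv().apply(dp/n)*100,rv/n]); Rk=Rk*step
    return n,np.round(rows,3)
E
python3 - <<'E'
from h import *
p,R0=pose(); T=np.array(r.camera_model("wrist")["extrinsics"])
print("cam in tool",R0.inv().apply(T[:3,3]-p).round(3),(R0.inv().as_matrix()@T[:3,:3]).round(3).tolist(),np.round(r.camera_model("wrist")["intrinsics"],0).tolist())
print(plan([.40,.29,.42],down(np.pi/2)))
E
```

```text
cam in tool [0.083 0.001 0.031] [[0.0, -0.947, -0.321], [1.0, 0.0, -0.001], [0.001, -0.321, 0.947]] [[340.0, 0.0, 322.0], [0.0, 340.0, 245.0], [0.0, 0.0, 1.0]]
(23, array([[ 2.108, -2.806, -0.065, -0.   , -0.   , -0.049],
       [ 2.244, -2.699, -0.065, -0.   , -0.   , -0.049],
       [ 2.375, -2.584, -0.066, -0.   , -0.   , -0.049],
       [ 2.499, -2.464, -0.066, -0.   , -0.   , -0.049],
       [ 2.618, -2.337, -0.066, -0.   , -0.   , -0.049],
       [ 2.731, -2.205, -0.067, -0.   , -0.   , -0.049],
       [ 2.836, -2.067, -0.067, -0.   , -0.   , -0.049],
       [ 2.935, -1.924, -0.067, -0.   , -0.   , -0.049],
       [ 3.027, -1.777, -0.068, -0.   , -0.   , -0.049],
       [ 3.111, -1.625, -0.068, -0.   , -0.   , -0.049],
       [ 3.187, -1.469, -0.068, -0.   , -0.   , -0.049],
       [ 3.256, -1.309, -0.069, -0.   , -0.   , -0.049],
       [ 3.317, -1.147, -0.069, -0.   , -0.   , -0.049],
       [ 3.37 , -0.981, -0.069, -0.   , -0.   , -0.049],
       [ 3.414, -0.813, -0.069, -0.   , -0.   , -0.049],
       [ 3.45 , -0.644, -0.07 , -0.   , -0.   , -0.049],
       [ 3.478, -0.472, -0.07 , -0.   , -0.   , -0.049],
       [ 3.497, -0.3  , -0.07 , -0.   , -0.   , -0.049],
       [ 3.507, -0.126, -0.07 , -0.   , -0.   , -0.049],
       [ 3.509,  0.047, -0.07 , -0.   , -0.   , -0.049],
       [ 3.503,  0.221, -0.071, -0.   , -0.   , -0.049],
       [ 3.487,  0.394, -0.071, -0.   , -0.   , -0.049],
       [ 3.464,  0.566, -0.071, -0.   , -0.   , -0.049]]))
```

>>> carry_out(commands=[[[2.1, -2.8, 0, 0, 0, -0.049, 1], [2.2, -2.7, 0, 0, 0, -0.049, 1], [2.4, -2.6, 0, 0, 0, -0.049, 1], [2.5, -2.5, 0, 0, 0, -0.049, 1], [2.6, -2.3, 0, 0, 0, -0.049, 1], [2.7, -2.2, 0, 0, 0, -0.049, 1], [2.8, -2.1, 0, 0, 0, -0.049, 1], [2.9, -1.9, 0, 0, 0, -0.049, 1]]])

```text
time: 0.77
ee_pos: [0.2886, -0.2239, 0.4042]
tcp_rot: [-2.877, -1.261, 0.0]
wrist_force: [0.6, 0.4, -0.2]
width: 1.0
gripper_force: 0.0
```

>>> carry_out(commands=[[[3.0, -1.8, 0, 0, 0, -0.049, 1], [3.1, -1.6, 0, 0, 0, -0.049, 1], [3.2, -1.5, 0, 0, 0, -0.049, 1], [3.3, -1.3, 0, 0, 0, -0.049, 1], [3.3, -1.1, 0, 0, 0, -0.049, 1], [3.4, -1.0, 0, 0, 0, -0.049, 1], [3.4, -0.8, 0, 0, 0, -0.049, 1], [3.5, -0.6, 0, 0, 0, -0.049, 1]]])

```text
time: 1.43
ee_pos: [0.3497, 0.0508, 0.4045]
tcp_rot: [2.575, 1.799, 0.0]
wrist_force: [1.6, -1.8, 0.3]
width: 0.999
gripper_force: 0.0
```

>>> carry_out(commands=[[[3.5, -0.2, 0, 0, 0, -0.049, 1], [3.5, 0, 0, 0, 0, -0.049, 1], [3.5, 0.3, 0, 0, 0, -0.049, 1], [3.5, 0.5, 0, 0, 0, -0.049, 1], [3.5, 0.7, 0, 0, 0, -0.049, 1], [3.5, 0.8, 0, 0, 0, -0.049, 1], [3.5, 1, 0, 0, 0, -0.049, 1], [0, 0, 0, 0, 0, 0, 1]]])

```text
time: 2.1
ee_pos: [0.432, 0.2885, 0.4023]
tcp_rot: [-2.225, -2.214, 0.002]
wrist_force: [-1.0, -0.1, -0.1]
width: 0.998
gripper_force: 0.0
```

```bash
python3 - <<'E'
from h import *
s=r.state();print(s["time"],s["ee_pos"],s["tcp_rot"],s["q"].round(3),s["joint_vel"].round(2))
np.save("w1m.npy",r.camera_model("wrist"),allow_pickle=True)
cv2.imwrite("pics/w1.png",r.capture("wrist")[:,:,::-1])
E
```

```text
2.1 [0.43203661 0.28846123 0.40227368] [-2.22450088e+00 -2.21431608e+00  1.82652753e-03] [0.479 0.02  1.446 0.002 1.678 0.484] [-0.06 -0.07  0.07 -0.06  0.07 -0.  ]
```

View pics/w1.png

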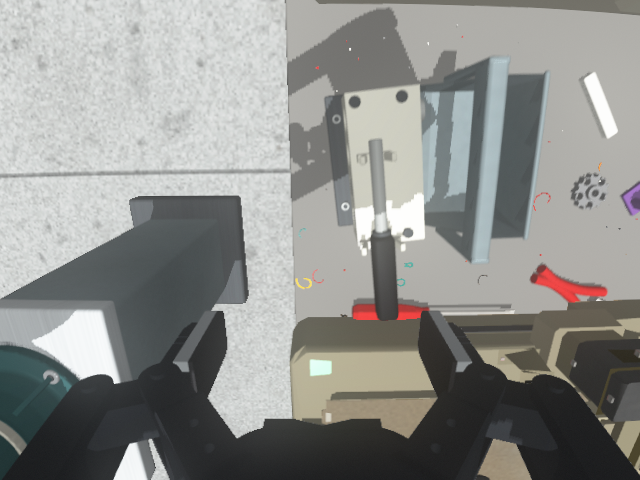

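```bash
python3 - <<'E'
import cv2
a=cv2.imread("pics/w1.png")[50:330,300:580]
cv2.imwrite("pics/w1c.png",cv2.resize(a,(588,588),interpolation=3))
E
```

```text
(no output)
```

View pics/w1c.png

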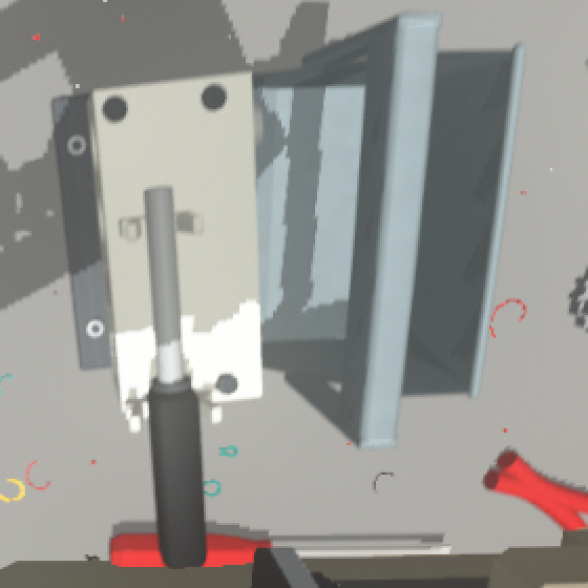

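```bash
python3 - <<'E'
from h import *
m=np.load("w1m.npy",allow_pickle=True).item()
f=lambda u,v,z: onz("wrist",(300+u/2.1,50+v/2.1),z,m)[:2]
c=[f(93,91,.1),f(251,72,.1),f(262,397,.1),f(120,404,.1)]
print("block",np.round(c,4).tolist(),"mean",np.mean(c,0).round(4),[round(np.linalg.norm(c[i]-c[i-1]),4) for i in range(4)])
e=[c[0]-c[3],c[1]-c[2]];print("yaw of y axis-90 deg",[np.degrees(np.arctan2(-v[0],v[1])).round(2) for v in e])
a,b=(f(400,14,.139)+f(440,14,.139))/2,(f(360,445,.139)+f(396,445,.139))/2
v=a-b;print("bar",a,b,np.linalg.norm(v),"c",(a+b)/2,"yaw",np.degrees(np.arctan2(-v[0],v[1])))
h0,h1,t=f(170,383,.125),f(183,567,.116),f(158,187,.119)
print("handle front",h0,"rear",h1,"tip",t,np.linalg.norm(t-h1))
v=t-h1;print("rod yaw",np.degrees(np.arctan2(-v[0],v[1])))
E
```

```text
block [[0.4483, 0.3972], [0.5037, 0.4037], [0.5177, 0.2839], [0.4608, 0.2811]] mean [0.4826 0.3415] [np.float64(0.1168), np.float64(0.0558), np.float64(0.1206), np.float64(0.057)]
yaw of y axis-90 deg [np.float64(6.18), np.float64(6.69)]
bar [0.54314157 0.41583543] [0.54862989 0.27845995] 0.13748506704468558 c [0.54588573 0.34714769] yaw 2.2878209964597462
handle front [0.47605026 0.29727602] rear [0.48711489 0.21596706] tip [0.46968293 0.36497225] 0.1500213957441261
rod yaw 6.672644403847784
```

The wrist view gives these positions (the block measures 56 × 120, as it should):
- **Stand:** centre (0.483, 0.3405), yaw 0.116.
- **Bin bar:** (0.546, 0.347), yaw 0.04. That is about 13 mm too far back and 4° off square.

I'll put the bin right first.

>>> carry_out(commands=[[[1.45, 2.85, 1.5, 0, 0, -0.011, 0], [1.45, 2.85, 1.5, 0, 0, -0.011, 0], [1.45, 2.85, 1.5, 0, 0, -0.011, 0], [1.45, 2.85, 1.5, 0, 0, -0.011, 0], [0, 0, 0, 0, 0, 0, 0], [0, 0, 0, 0, 0, 0, 0]]])

```text
time: 2.65
ee_pos: [0.5454, 0.3416, 0.3406]
tcp_rot: [-2.185, -2.254, 0.012]
wrist_force: [-0.3, 0.9, 1.0]
width: 0.5
gripper_force: 0.0
```

```bash
python3 - <<'E'
from h import *
s=r.state();print(s["time"],s["ee_pos"],s["tcp_rot"],s["width"],2*np.arctan2(s["tcp_rot"][1],s["tcp_rot"][0]))
np.save("w2m.npy",r.camera_model("wrist"),allow_pickle=True)
cv2.imwrite("pics/w2.png",r.capture("wrist")[:,:,::-1])
E
```

```text
2.65 [0.54544067 0.3415808  0.34064869] [-2.18509556 -2.25435112  0.01189457] 0.4999974318095075 -4.681191427744287
```

View pics/w2.png

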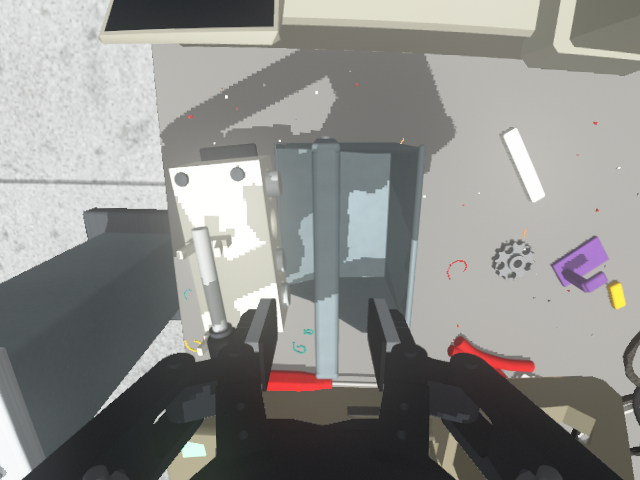

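The bar runs vertically at u≈327, midway between the fingers. I'll go down and grip it.

>>> carry_out(commands=[[[0.25, 0, 2.0, 0, 0, 0, 0], [0.25, 0, 2.0, 0, 0, 0, 0], [0, 0, 1.9, 0, 0, 0, 0], [0, 0, 0, 0, 0, 0, 0], [0, 0, 0, 0, 0, 0, -1], [0, 0, 0, 0, 0, 0, -1], [0, 0, 0, 0, 0, 0, -1], [0, 0, 0, 0, 0, 0, -1]]])

```text
time: 3.37
ee_pos: [0.545, 0.3474, 0.2891]
tcp_rot: [2.183, 2.256, 0.008]
wrist_force: [0.5, -1.1, 5.6]
width: 0.147
gripper_force: 61.6
```

>>> carry_out(commands=[[[0, 0, -0.2, 0, 0, 0, -1], [0, 0, -0.2, 0, 0, 0, -1], [0, 0, -0.2, 0, 0, 0, -1], [0, 0, 0, 0, 0, 0, -1], [0, 0, 0, 0, 0, 0, -1], [0, 0, 0, 0, 0, 0, -1]]])

```text
time: 3.87
ee_pos: [0.5444, 0.3475, 0.291]
tcp_rot: [-2.184, -2.258, 0.002]
wrist_force: [0.5, 0.4, -2.3]
width: 0.146
gripper_force: 60.5
```

```bash
python3 - <<'E'
from h import *
s=r.state();print(s,2*np.arctan2(s["tcp_rot"][1],s["tcp_rot"][0])%(2*np.pi))
print(plan([.5327,.3463,s["ee_pos"][2]],down(np.pi/2+.116),n=3))
E
```

```text
{'time': 3.8667, 'q': array([ 4.80399872e-01,  3.43843763e-01,  1.29186744e+00, -4.58508854e-05,
        1.50707663e+00,  4.47330879e-01]), 'joint_vel': array([-0.00138961, -0.00272764,  0.00185402, -0.0007616 , -0.00060356,
        0.00134696]), 'joint_torque': array([ 2.96222106e-04, -4.69699252e+01, -3.17503881e+01, -1.95607304e-02,
       -3.89931549e-02,  3.68206986e-05]), 'ee_pos': array([0.54441627, 0.34752221, 0.2910087 ]), 'tcp_rot': array([-2.18417295e+00, -2.25762915e+00,  1.80368928e-03]), 'wrist_force': array([ 0.47843036,  0.43946906, -2.27623063]), 'torque': array([ 0.01069717,  0.06533734, -0.06110744]), 'gripper_force': 60.544413328170776, 'width': 0.1463378791863933} 1.6038682665323627
(3, array([[-0.028, -0.392,  0.   , -0.   ,  0.   , -0.028],
       [-0.017, -0.392,  0.   , -0.   ,  0.   , -0.028],
       [-0.006, -0.393,  0.   , -0.   ,  0.   , -0.028]]))
```

>>> carry_out(commands=[[[0, -0.4, 0, 0, 0, -0.028, -1], [0, -0.4, 0, 0, 0, -0.028, -1], [0, -0.4, 0, 0, 0, -0.028, -1], [0, 0, 0, 0, 0, 0, -1], [0, 0, 0, 0, 0, 0, -1], [0, 0, 0, 0, 0, 0, -1]]])

```text
time: 4.37
ee_pos: [0.5327, 0.3468, 0.2915]
tcp_rot: [2.088, 2.347, -0.0]
wrist_force: [0.3, -0.8, -2.9]
width: 0.149
gripper_force: 60.5
```

>>> carry_out(commands=[[[0, 0, 0.15, 0, 0, 0, -1], [0, 0, 0.15, 0, 0, 0, -1], [0, 0, 0.15, 0, 0, 0, -1], [0, 0, 0, 0, 0, 0, -1], [0, 0, 0, 0, 0, 0, -1]]])

```text
time: 4.78
ee_pos: [0.5327, 0.3466, 0.2891]
tcp_rot: [2.088, 2.346, 0.002]
wrist_force: [-1.6, -1.6, 5.3]
width: 0.154
gripper_force: 61.6
```

>>> carry_out(commands=[[[0, 0, 0, 0, 0, 0, 0], [0, 0, 0, 0, 0, 0, 0], [0, 0, 0, 0, 0, 0, 0], [0, 0, -2.5, 0, 0, 0, 0], [0, 0, -2.5, 0, 0, 0, 0], [0, 0, -1, 0, 0, 0, 0]]])

```text
time: 5.28
ee_pos: [0.533, 0.3471, 0.3507]
tcp_rot: [2.086, 2.346, 0.008]
wrist_force: [0.1, -0.1, 1.0]
width: 0.5
gripper_force: 0.0
```

>>> carry_out(commands=[[[-1.95, -1.5, 0, 0, 0, 0, 0], [-1.95, -1.5, 0, 0, 0, 0, 0], [-1.95, -1.5, 0, 0, 0, 0, 0], [-1.95, -1.5, 0, 0, 0, 0, 0], [0, 0, 0, 0, 0, 0, 0], [0, 0, 0, 0, 0, 0, 0]]])

```text
time: 5.78
ee_pos: [0.4817, 0.2617, 0.3471]
tcp_rot: [2.089, 2.346, 0.001]
wrist_force: [0.4, 1.2, -0.1]
width: 0.499
gripper_force: 0.0
```

```bash
python3 - <<'E'
from h import *
s=r.state();print(s["time"],s["ee_pos"],s["tcp_rot"],s["width"],2*np.arctan2(s["tcp_rot"][1],s["tcp_rot"][0])%(2*np.pi))
np.save("w3m.npy",r.camera_model("wrist"),allow_pickle=True)
cv2.imwrite("pics/w3.png",r.capture("wrist")[:,:,::-1])
E
```

```text
5.7833 [0.48169558 0.26166769 0.34705987] [2.08913308e+00 2.34625303e+00 8.63753334e-04] 0.4992109317634157 1.6866069939925303
```

View pics/w3.png

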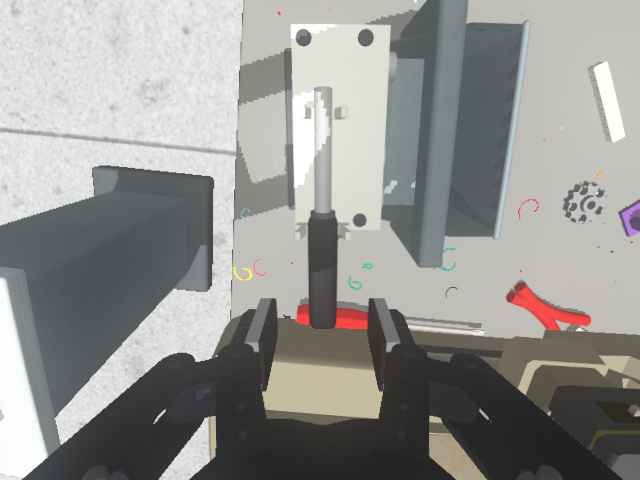

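The rod sits at u≈322, centred between the fingers. I'll check the bin's placing from this view.

```bash
python3 - <<'E'
from h import *
m=np.load("w3m.npy",allow_pickle=True).item()
f=lambda u,v,z: onz("wrist",(u,v),z,m)[:2]
C=np.array([.483,.3405]);Rz=np.array([[np.cos(.116),-np.sin(.116)],[np.sin(.116),np.cos(.116)]])
st=lambda p:((p-C)@Rz*1e3).round(1)
for n,u,v,z in [("FL",292,25,.1),("BL",390,25,.1),("BR",384,222,.1),("barLtop",440,0,.139),("barLbot",418,262,.139),("barRbot",440,268,.139),("barRtop",467,0,.139),("handrear",323,327,.116),("tip",322,88,.121),("pinend",394,68,.087),("backwallR",497,239,.095),("backwallL",529,20,.095)]: print(n,f(u,v,z).round(4),st(f(u,v,z)))
E
```

```text
FL [0.449  0.3982] [-27.1  61.2]
BL [0.5038 0.4047] [28.1 61.4]
BR [0.5196 0.2911] [ 30.6 -53.3]
barLtop [0.5192 0.407 ] [43.6 61.8]
barLbot [0.5342 0.2798] [ 43.8 -66.2]
barRbot [0.5475 0.2777] [ 56.8 -69.9]
barRtop [0.5315 0.4088] [56.1 62.2]
handrear [0.4878 0.2175] [  -9.5 -122.7]
tip [0.4699 0.3648] [-10.2  25.7]
pinend [0.512  0.3853] [34.  41.1]
backwallR [0.601  0.2872] [111.1 -66.6]
backwallL [0.585  0.4205] [110.6  67.6]
```

>>> carry_out(commands=[[[0, 0, 2.5, 0, 0, 0, 0], [0, 0, 2.5, 0, 0, 0, 0], [0, 0, 2.5, 0, 0, 0, 0], [0, 0, 0, 0, 0, 0, 0], [0, 0, 0, 0, 0, 0, 0]]])

```text
time: 6.25
ee_pos: [0.482, 0.2629, 0.2705]
tcp_rot: [-2.086, -2.347, 0.005]
wrist_force: [-0.3, -0.2, 0.4]
width: 0.498
gripper_force: 0.0
```

>>> carry_out(commands=[[[0, 0, 0, 0, 0, 0, -1], [0, 0, 0, 0, 0, 0, -1], [0, 0, 0, 0, 0, 0, -1], [0, 0, 0, 0, 0, 0, -1], [0, 0, -1.0, 0, 0, 0, -1], [0, 0, -3, 0, 0, 0, -1], [0, 0, -3.0, 0, 0, 0, -1], [0, 0, -2, 0, 0, 0, -1]]])

```text
time: 6.92
ee_pos: [0.4821, 0.2622, 0.3658]
tcp_rot: [2.087, 2.346, 0.005]
wrist_force: [0.7, 1.0, -0.1]
width: 0.197
gripper_force: 60.7
```

```bash
cat >> h.py <<'E'
C=np.array([.483,.3405,0]);YAW=.116;RS=R.from_euler("z",YAW)
W=lambda x,y,z: C+RS.apply([x,y,z])
S=lambda p: RS.inv().apply(np.array(p)-C)
E
python3 - <<'E'
from h import *
s=r.state();print(s["ee_pos"],s["width"],s["gripper_force"],s["wrist_force"],S(s["ee_pos"]))
for y in(-.042,.042):print(W(-.142,y,.078))
print(plan(W(-.150,-.042,s["ee_pos"][2]),down(.116)))
E
```

```text
[0.48213476 0.26224553 0.3657918 ] 0.19699075560803717 60.66890358924866 [ 0.72331067  0.96017508 -0.13765301] [-0.0099166  -0.07762843  0.3657918 ]
[0.34681539 0.28234718 0.078     ]
[0.33709322 0.36578266 0.078     ]
(14, array([[ 2.550e-01, -1.000e+00, -3.000e-03,  0.000e+00, -0.000e+00,
         1.120e-01],
       [ 1.420e-01, -1.023e+00, -3.000e-03,  0.000e+00, -0.000e+00,
         1.120e-01],
       [ 2.600e-02, -1.032e+00, -3.000e-03,  0.000e+00, -0.000e+00,
         1.120e-01],
       [-9.000e-02, -1.029e+00, -3.000e-03,  0.000e+00, -0.000e+00,
         1.120e-01],
       [-2.040e-01, -1.012e+00, -3.000e-03,  0.000e+00, -0.000e+00,
         1.120e-01],
       [-3.160e-01, -9.830e-01, -3.000e-03,  0.000e+00, -0.000e+00,
         1.120e-01],
       [-4.240e-01, -9.410e-01, -2.000e-03,  0.000e+00, -0.000e+00,
         1.120e-01],
       [-5.270e-01, -8.880e-01, -2.000e-03,  0.000e+00, -0.000e+00,
         1.120e-01],
       [-6.230e-01, -8.230e-01, -2.000e-03,  0.000e+00, -0.000e+00,
         1.120e-01],
       [-7.120e-01, -7.480e-01, -1.000e-03,  0.000e+00, -0.000e+00,
         1.120e-01],
       [-7.910e-01, -6.640e-01, -1.000e-03,  0.000e+00, -0.000e+00,
         1.120e-01],
       [-8.600e-01, -5.710e-01, -1.000e-03,  0.000e+00, -0.000e+00,
         1.120e-01],
       [-9.190e-01, -4.710e-01, -1.000e-03,  0.000e+00, -0.000e+00,
         1.120e-01],
       [-9.660e-01, -3.650e-01, -0.000e+00,  0.000e+00, -0.000e+00,
         1.120e-01]]))
```

>>> carry_out(commands=[[[0.26, -1.0, 0, 0, 0, 0.112, -1], [0.14, -1.02, 0, 0, 0, 0.112, -1], [0.03, -1.03, 0, 0, 0, 0.112, -1], [-0.09, -1.03, 0, 0, 0, 0.112, -1], [-0.2, -1.0, 0, 0, 0, 0.112, -1], [-0.32, -0.98, 0, 0, 0, 0.112, -1], [-0.42, -0.94, 0, 0, 0, 0.112, -1]]])

```text
time: 7.5
ee_pos: [0.41, 0.2717, 0.3629]
tcp_rot: [2.83, 1.363, 0.001]
wrist_force: [0.3, 0.6, -0.6]
width: 0.199
gripper_force: 60.7
```

>>> carry_out(commands=[[[-0.53, -0.89, 0, 0, 0, 0.112, -1], [-0.62, -0.82, 0, 0, 0, 0.112, -1], [-0.71, -0.75, 0, 0, 0, 0.112, -1], [-0.79, -0.66, 0, 0, 0, 0.112, -1], [-0.86, -0.57, 0, 0, 0, 0.112, -1], [-0.92, -0.47, 0, 0, 0, 0.112, -1], [-0.97, -0.37, 0, 0, 0, 0.112, -1], [0, 0, 0, 0, 0, 0, -1]]])

```text
time: 8.17
ee_pos: [0.3376, 0.2813, 0.3629]
tcp_rot: [-3.136, -0.187, 0.0]
wrist_force: [0.9, 0.8, -1.0]
width: 0.196
gripper_force: 60.7
```

>>> carry_out(commands=[[[0, 0, 3, 0, 0, 0, -1], [0, 0, 3, 0, 0, 0, -1], [0, 0, 3, 0, 0, 0, -1], [0, 0, 3, 0, 0, 0, -1], [0, 0, 1.3, 0, 0, 0, -1], [0, 0, 0, 0, 0, 0, -1], [0, 0, 0, 0, 0, 0, -1]]])

```text
time: 8.75
ee_pos: [0.3392, 0.2811, 0.229]
tcp_rot: [3.135, 0.19, -0.001]
wrist_force: [0.2, 0.4, 0.4]
width: 0.194
gripper_force: 60.7
```

```bash
python3 - <<'E'
from h import *
p,R0=pose();s=r.state();print(s["time"],p,S(p)*1e3,2*np.arctan2(s["tcp_rot"][1],s["tcp_rot"][0]),s["tcp_rot"],s["q"].round(2))
np.save("w4m.npy",r.camera_model("wrist"),allow_pickle=True)
m=r.camera_model("wrist")
print("expected tip px",proj("wrist",p+R0.apply([.102,0,.1545]),m),"bores",[proj("wrist",W(-.028,y,.078),m)[0].round() for y in(-.042,-.014,.014,.042)])
cv2.imwrite("pics/w4.png",r.capture("wrist")[:,:,::-1])
E
```

```text
8.75 [0.33923726 0.28111224 0.22903738] [-149.67013273  -42.34953858  229.03738355] 0.12131563446475008 [ 3.13490235e+00  1.90389896e-01 -1.32860895e-03] [ 0.56 -0.05  1.87 -0.    1.32  2.01]
expected tip px [[320.82177959  69.98730077]] bores [array([321.,  -1.]), array([230.,  -1.]), array([142.,   2.]), array([57.,  6.])]
```

View pics/w4.png

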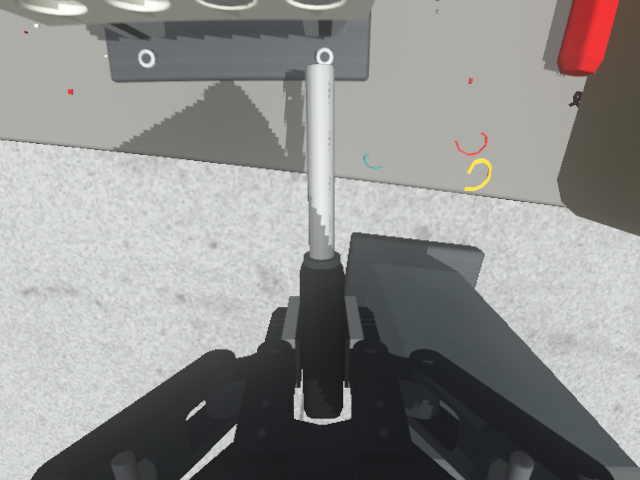

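The tip shows at (320,68), where it was expected. The lower rims of the bore mouths at (317,5), (227,5), (138,5) and (50,5) put the bores about 1 mm further toward +y. I'll align and enter bore 0.

>>> carry_out(commands=[[[0, -0.13, -0.3, 0, 0, 0, -1], [0, 0, 0, 0, 0, 0, -1], [0.8, 0, 0, 0, 0, 0, -1], [0.8, 0, 0, 0, 0, 0, -1], [0.8, 0, 0, 0, 0, 0, -1], [0.8, 0, 0, 0, 0, 0, -1], [0, 0, 0, 0, 0, 0, -1]]])

```text
time: 9.38
ee_pos: [0.3716, 0.2866, 0.2323]
tcp_rot: [-3.136, -0.187, 0.001]
wrist_force: [-1.4, -0.3, -0.8]
width: 0.195
gripper_force: 60.8
```

```bash
python3 - <<'E'
from h import *
p,R0=pose();s=r.state();print(S(p)*1e3,s["wrist_force"])
E
```

```text
[-116.87909152  -40.67552859  232.32922659] [-1.37739389 -0.28727553 -0.8416517 ]
```

>>> carry_out(commands=[[[0.6, 0, 0, 0, 0, 0, -1], [0.6, 0, 0, 0, 0, 0, -1], [0.6, 0, 0, 0, 0, 0, -1]]])

```text
time: 9.63
ee_pos: [0.3879, 0.2885, 0.2318]
tcp_rot: [3.135, 0.188, -0.007]
wrist_force: [-5.6, -0.4, 1.1]
width: 0.199
gripper_force: 61.0
```

>>> carry_out(commands=[[[0.6, 0, 0, 0, 0, 0, -1], [0.5, 0, 0, 0, 0, 0, -1], [0.5, 0, 0, 0, 0, 0, -1], [0.5, 0, 0, 0, 0, 0, -1], [0.5, 0, 0, 0, 0, 0, -1], [0, 0, 0, 0, 0, 0, -1]]])

```text
time: 10.13
ee_pos: [0.4155, 0.2917, 0.2323]
tcp_rot: [-3.136, -0.187, -0.003]
wrist_force: [0.2, -0.3, -1.0]
width: 0.2
gripper_force: 60.7
```

```bash
python3 - <<'E'
from h import *
p,R0=pose();s=r.state();print(S(p)*1e3,s["wrist_force"])
m=r.camera_model("wrist");print([proj("wrist",W(-.028,y,.078),m)[0].round() for y in(-.042,-.014,.014,.042)])
cv2.imwrite("pics/w5.png",r.capture("wrist")[:,:,::-1])
E
```

```text
[-72.66433439 -40.66883636 232.34411566] [ 0.18634583 -0.29523574 -1.01460454]
[array([325., 236.]), array([252., 236.]), array([179., 236.]), array([109., 236.])]
```

View pics/w5.png

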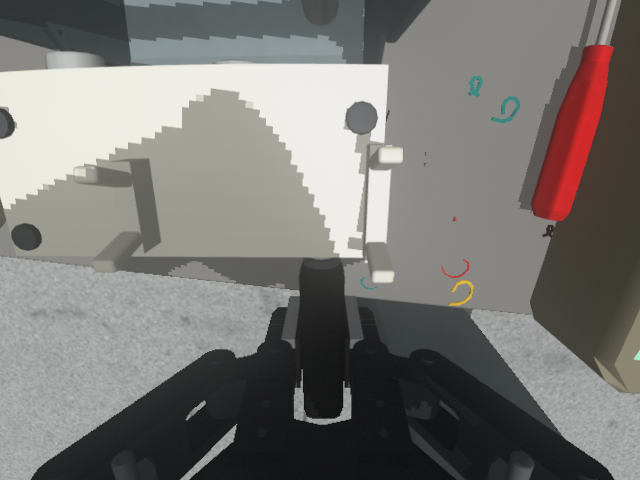

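Force peaked at 5.6 N and then fell to zero, so pin 0 is out (its end shows in the bin at (320,8)). A large pin end stands out at (75,60) and a slight one at (235,63). On to bore 1.

>>> carry_out(commands=[[[-2.6, 0, 0, 0, 0, 0, -1], [-2.6, 0, 0, 0, 0, 0, -1], [-2.6, 0, 0, 0, 0, 0, -1], [0, -1.4, 0, 0, 0, 0, -1], [0, -1.4, 0, 0, 0, 0, -1], [0, 0, 0, 0, 0, 0, -1], [0, 0, 0, 0, 0, 0, -1]]])

```text
time: 10.77
ee_pos: [0.3333, 0.3104, 0.2323]
tcp_rot: [3.135, 0.19, 0.001]
wrist_force: [0.0, 0.4, -1.4]
width: 0.199
gripper_force: 60.6
```

```bash
python3 - <<'E'
from h import *
p,R0=pose();s=r.state();print(S(p)*1e3,s["tcp_rot"],s["wrist_force"])
E
```

```text
[-152.20890836  -12.60955814  232.32802611] [3.13549706e+00 1.90243443e-01 6.75697293e-04] [ 0.02044059  0.36882042 -1.36601537]
```

>>> carry_out(commands=[[[0.8, 0, 0, 0, 0, 0, -1], [0.8, 0, 0, 0, 0, 0, -1], [0.8, 0, 0, 0, 0, 0, -1], [0.6, 0, 0, 0, 0, 0, -1], [0.6, 0, 0, 0, 0, 0, -1], [0.6, 0, 0, 0, 0, 0, -1]]])

```text
time: 11.27
ee_pos: [0.3752, 0.3148, 0.2317]
tcp_rot: [3.135, 0.187, -0.007]
wrist_force: [-6.7, -1.5, 1.9]
width: 0.197
gripper_force: 61.1
```

>>> carry_out(commands=[[[0.6, 0, 0, 0, 0, 0, -1], [0.6, 0, 0, 0, 0, 0, -1], [0.6, 0, 0, 0, 0, 0, -1]]])

```text
time: 11.52
ee_pos: [0.3931, 0.3169, 0.2317]
tcp_rot: [3.135, 0.187, -0.007]
wrist_force: [-5.9, -1.3, 2.0]
width: 0.196
gripper_force: 61.1
```

>>> carry_out(commands=[[[0.5, 0, 0, 0, 0, 0, -1], [0.5, 0, 0, 0, 0, 0, -1], [0.5, 0, 0, 0, 0, 0, -1], [0.4, 0, 0, 0, 0, 0, -1], [0, 0, 0, 0, 0, 0, -1]]])

```text
time: 11.93
ee_pos: [0.4132, 0.3195, 0.2322]
tcp_rot: [-3.136, -0.187, -0.002]
wrist_force: [-0.7, 0.2, -1.2]
width: 0.202
gripper_force: 60.7
```

>>> carry_out(commands=[[[-2.6, 0, 0, 0, 0, 0, -1], [-2.6, 0, 0, 0, 0, 0, -1], [-2.6, 0, 0, 0, 0, 0, -1], [0, -1.4, 0, 0, 0, 0, -1], [0, -1.4, 0, 0, 0, 0, -1], [0, 0, 0, 0, 0, 0, -1], [0, 0, 0, 0, 0, 0, -1]]])

```text
time: 12.52
ee_pos: [0.331, 0.3383, 0.2323]
tcp_rot: [3.135, 0.19, 0.001]
wrist_force: [0.4, -0.7, -0.5]
width: 0.196
gripper_force: 60.6
```

```bash
python3 - <<'E'
from h import *
p,R0=pose();s=r.state();print(S(p)*1e3,s["tcp_rot"],s["wrist_force"])
E
```

```text
[-151.21589992   15.39865662  232.32403521] [3.13549136e+00 1.90028461e-01 6.26006527e-04] [ 0.41914106 -0.6734932  -0.46410614]
```

>>> carry_out(commands=[[[0.8, 0, 0, 0, 0, 0, -1], [0.8, 0, 0, 0, 0, 0, -1], [0.8, 0, 0, 0, 0, 0, -1], [0.6, 0, 0, 0, 0, 0, -1], [0.6, 0, 0, 0, 0, 0, -1], [0.6, 0, 0, 0, 0, 0, -1]]])

```text
time: 13.02
ee_pos: [0.3738, 0.3429, 0.2321]
tcp_rot: [3.136, 0.187, -0.0]
wrist_force: [0.4, -0.7, 0.1]
width: 0.195
gripper_force: 60.6
```

>>> carry_out(commands=[[[0.6, 0, 0, 0, 0, 0, -1], [0.6, 0, 0, 0, 0, 0, -1], [0.6, 0, 0, 0, 0, 0, -1]]])

```text
time: 13.27
ee_pos: [0.3913, 0.3452, 0.2321]
tcp_rot: [3.136, 0.188, -0.0]
wrist_force: [-0.2, 0.9, -0.2]
width: 0.197
gripper_force: 60.6
```

>>> carry_out(commands=[[[0.5, 0, 0, 0, 0, 0, -1], [0.5, 0, 0, 0, 0, 0, -1], [0.5, 0, 0, 0, 0, 0, -1], [0.4, 0, 0, 0, 0, 0, -1], [0, 0, 0, 0, 0, 0, -1]]])

```text
time: 13.68
ee_pos: [0.4103, 0.3476, 0.2322]
tcp_rot: [-3.136, -0.188, -0.001]
wrist_force: [0.7, 0.4, -1.2]
width: 0.197
gripper_force: 60.6
```

>>> carry_out(commands=[[[-2.6, 0, 0, 0, 0, 0, -1], [-2.6, 0, 0, 0, 0, 0, -1], [-2.6, 0, 0, 0, 0, 0, -1], [0, -1.4, 0, 0, 0, 0, -1], [0, -1.4, 0, 0, 0, 0, -1], [0, 0, 0, 0, 0, 0, -1], [0, 0, 0, 0, 0, 0, -1]]])

```text
time: 14.27
ee_pos: [0.3293, 0.3671, 0.2328]
tcp_rot: [-3.135, -0.19, -0.002]
wrist_force: [0.3, -0.3, -0.7]
width: 0.198
gripper_force: 60.6
```

```bash
python3 - <<'E'
from h import *
p,R0=pose();s=r.state();print(S(p)*1e3,s["tcp_rot"],s["wrist_force"],s["q"])
E
```

```text
[-149.56139357   44.24849677  232.76571132] [-3.13524523e+00 -1.90147077e-01 -2.36177701e-03] [ 0.26403949 -0.29404678 -0.66607588] [ 7.24775282e-01  6.27272223e-02  1.74792595e+00 -4.79665962e-04
  1.32939428e+00  2.17453785e+00]
```

Bore 2 gave no force, so it is empty. Bore 3 next.

>>> carry_out(commands=[[[0.8, 0.1, 0, 0, 0, 0, -1], [0.8, 0, 0, 0, 0, 0, -1], [0.8, 0, 0, 0, 0, 0, -1], [0.6, 0, 0, 0, 0, 0, -1], [0.6, 0, 0, 0, 0, 0, -1], [0.6, 0, 0, 0, 0, 0, -1]]])

```text
time: 14.77
ee_pos: [0.3706, 0.3697, 0.2318]
tcp_rot: [3.135, 0.187, -0.007]
wrist_force: [-6.2, -1.4, 1.7]
width: 0.199
gripper_force: 61.1
```

>>> carry_out(commands=[[[0.6, 0, 0, 0, 0, 0, -1], [0.6, 0, 0, 0, 0, 0, -1], [0.6, 0, 0, 0, 0, 0, -1]]])

```text
time: 15.02
ee_pos: [0.3885, 0.3718, 0.2318]
tcp_rot: [3.135, 0.187, -0.007]
wrist_force: [-6.6, -0.5, 2.1]
width: 0.194
gripper_force: 61.0
```

>>> carry_out(commands=[[[0.5, 0, 0, 0, 0, 0, -1], [0.5, 0, 0, 0, 0, 0, -1], [0.5, 0, 0, 0, 0, 0, -1], [0.4, 0, 0, 0, 0, 0, -1], [0, 0, 0, 0, 0, 0, -1]]])

```text
time: 15.43
ee_pos: [0.4085, 0.3743, 0.2322]
tcp_rot: [-3.136, -0.187, -0.002]
wrist_force: [-0.1, 0.3, -1.5]
width: 0.196
gripper_force: 60.7
```

>>> carry_out(commands=[[[-2.6, 0, 0, 0, 0, 0, -1], [-2.6, 0, 0, 0, 0, 0, -1], [-2.6, 0, 0, 0, 0, 0, -1], [-0.5, 0, 0, 0, 0, 0, -1], [0, 0, -3, 0, 0, 0, -1], [0, 0, -3, 0, 0, 0, -1], [0, 0, -3, 0, 0, 0, -1], [0, 0, -3, 0, 0, 0, -1]]])

```text
time: 16.1
ee_pos: [0.3249, 0.3644, 0.3536]
tcp_rot: [3.136, 0.188, 0.001]
wrist_force: [1.4, 0.4, -0.8]
width: 0.201
gripper_force: 60.6
```

```bash
python3 - <<'E'
from h import *
p,R0=pose();s=r.state();print(S(p)*1e3,s["tcp_rot"],s["wrist_force"],s["q"])
n,rows=plan(W(-.010,-.078,p[2]),down(np.pi/2+.116));print(n,rows.tolist())
E
```

```text
[-154.29985959   42.01324473  353.59651319] [3.13590363e+00 1.88311969e-01 8.16162204e-04] [ 1.42353982  0.41852661 -0.84597225] [ 7.26546897e-01 -3.52751905e-02  1.59732398e+00 -3.52640119e-04
  1.57916017e+00  2.17738365e+00]
14 [[1.027, 0.861, 0.001, 0.0, -0.0, -0.112], [0.925, 0.971, 0.001, 0.0, -0.0, -0.112], [0.811, 1.068, 0.0, 0.0, -0.0, -0.112], [0.686, 1.152, 0.0, 0.0, -0.0, -0.112], [0.553, 1.221, 0.0, 0.0, -0.0, -0.112], [0.413, 1.275, 0.0, 0.0, -0.0, -0.112], [0.268, 1.313, 0.0, 0.0, -0.0, -0.112], [0.12, 1.335, 0.0, 0.0, -0.0, -0.112], [-0.03, 1.34, 0.0, 0.0, -0.0, -0.112], [-0.179, 1.329, 0.0, 0.0, -0.0, -0.112], [-0.327, 1.3, 0.0, 0.0, -0.0, -0.112], [-0.47, 1.256, 0.0, 0.0, -0.0, -0.112], [-0.607, 1.195, 0.0, 0.0, -0.0, -0.112], [-0.737, 1.12, 0.0, 0.0, -0.0, -0.112]]
```

All the pins are driven out. Now the rod goes back to the forks.

>>> carry_out(commands=[[[1.03, 0.86, 0, 0, 0, -0.112, -1], [0.93, 0.97, 0, 0, 0, -0.112, -1], [0.81, 1.07, 0, 0, 0, -0.112, -1], [0.69, 1.15, 0, 0, 0, -0.112, -1], [0.55, 1.22, 0, 0, 0, -0.112, -1], [0.41, 1.28, 0, 0, 0, -0.112, -1], [0.27, 1.31, 0, 0, 0, -0.112, -1]]])

```text
time: 16.68
ee_pos: [0.4044, 0.3128, 0.3523]
tcp_rot: [2.822, 1.379, 0.001]
wrist_force: [-0.3, -0.3, -0.3]
width: 0.202
gripper_force: 60.6
```

>>> carry_out(commands=[[[0.12, 1.34, 0, 0, 0, -0.112, -1], [-0.03, 1.34, 0, 0, 0, -0.112, -1], [-0.18, 1.33, 0, 0, 0, -0.112, -1], [-0.33, 1.3, 0, 0, 0, -0.112, -1], [-0.47, 1.26, 0, 0, 0, -0.112, -1], [-0.61, 1.2, 0, 0, 0, -0.112, -1], [-0.74, 1.12, 0, 0, 0, -0.112, -1], [0, 0, 0, 0, 0, 0, -1]]])

```text
time: 17.35
ee_pos: [0.4842, 0.2606, 0.352]
tcp_rot: [2.087, 2.345, 0.0]
wrist_force: [-0.0, -0.4, -1.1]
width: 0.199
gripper_force: 60.7
```

>>> carry_out(commands=[[[0, 0, 3, 0, 0, 0, -1], [0, 0, 2, 0, 0, 0, -1], [0, 0, 0, 0, 0, 0, -1], [0, 0, 0, 0, 0, 0, -1], [0, 0, 0, 0, 0, 0, -1]]])

```text
time: 17.77
ee_pos: [0.4824, 0.2623, 0.3035]
tcp_rot: [2.088, 2.346, 0.003]
wrist_force: [-0.6, -0.2, 0.0]
width: 0.196
gripper_force: 60.7
```

```bash
python3 - <<'E'
from h import *
p,R0=pose();s=r.state();print(S(p)*1e3,s["tcp_rot"],s["time"])
print(plan(W(-.010,-.078,p[2]),down(np.pi/2+.116)))
np.save("w6m.npy",r.camera_model("wrist"),allow_pickle=True)
cv2.imwrite("pics/w6.png",r.capture("wrist")[:,:,::-1])
E
```

```text
[ -9.59773177 -77.58122027 303.46965472] [2.08817957 2.34611175 0.00259665] 17.7667
(1, array([[-0.042, -0.04 , -0.   ,  0.002, -0.001,  0.   ]]))
```

View pics/w6.png

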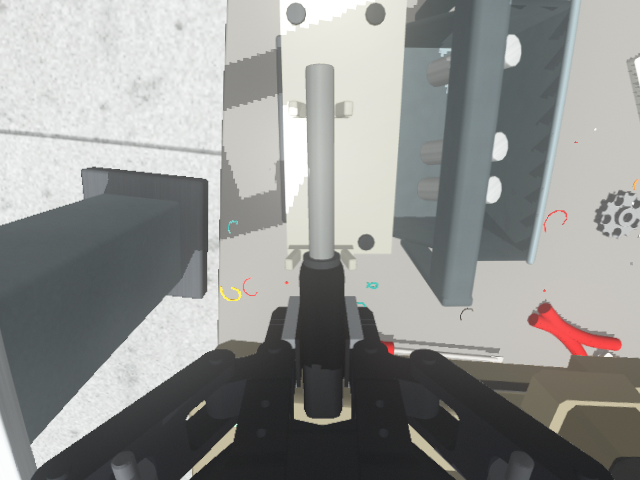

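All three pins lie in the bin (v≈60, 150 and 190), and the rod hangs centred over the forks. I'll lower and release it.

>>> carry_out(commands=[[[0, 0, 1.5, 0, 0, 0, -1], [0, 0, 1.2, 0, 0, 0, -1], [0, 0, 0.5, 0, 0, 0, -1], [0, 0, 0, 0, 0, 0, -1], [0, 0, 0, 0, 0, 0, -1]]])

```text
time: 18.23
ee_pos: [0.4827, 0.2621, 0.2735]
tcp_rot: [2.087, 2.346, 0.005]
wrist_force: [-2.6, -2.7, 8.7]
width: 0.195
gripper_force: 62.8
```

>>> carry_out(commands=[[[0, 0, 0, 0, 0, 0, 0], [0, 0, 0, 0, 0, 0, 0], [0, 0, 0, 0, 0, 0, 0], [0, 0, -2, 0, 0, 0, 0], [0, 0, -3, 0, 0, 0, 0], [0, 0, -3, 0, 0, 0, 0], [0, 0, 0, 0, 0, 0, 0]]])

```text
time: 18.82
ee_pos: [0.4835, 0.2625, 0.3573]
tcp_rot: [2.084, 2.343, 0.017]
wrist_force: [0.5, 0.2, 1.1]
width: 0.502
gripper_force: 0.0
```

```bash
python3 - <<'E'
from h import *
p,R0=pose();s=r.state();print(S(p)*1e3,s["tcp_rot"],s["time"])
print(plan(W(.050,0,p[2]),down(np.pi/2+.116)))
np.save("w7m.npy",r.camera_model("wrist"),allow_pickle=True)
cv2.imwrite("pics/w7.png",r.capture("wrist")[:,:,::-1])
E
```

```text
[ -8.54989676 -77.54415294 357.30454943] [2.08419561 2.3434565  0.01740935] 18.8167
(3, array([[ 2.583e+00,  1.954e+00,  3.200e-02,  4.000e-03, -1.000e-03,
         0.000e+00],
       [ 2.584e+00,  1.953e+00,  2.100e-02,  4.000e-03, -1.000e-03,
         0.000e+00],
       [ 2.584e+00,  1.952e+00,  1.100e-02,  4.000e-03, -1.000e-03,
         0.000e+00]]))
```

View pics/w7.png

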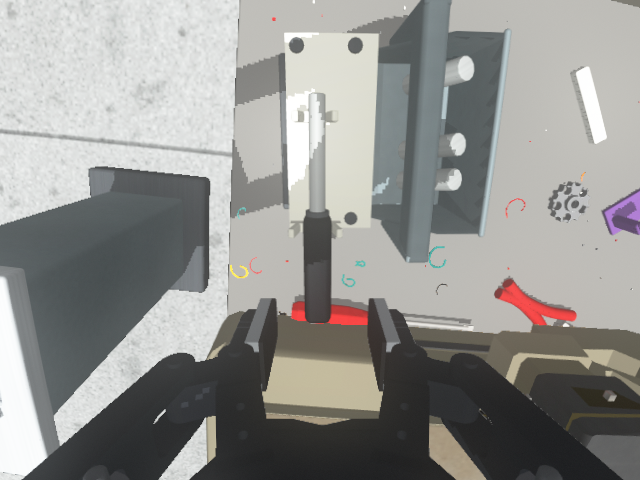

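The rod lies in the forks and the three pins are in the bin. I'll measure the bar and the rod from this picture.

```bash
python3 - <<'E'
from h import *
m=np.load("w7m.npy",allow_pickle=True).item()
for n,u,v,z in [("FL",284,34,.1),("BL",379,34,.1),("BR",371,227,.1),("barL0",425,0,.139),("barL1",403,260,.139),("barR1",424,262,.139),("barR0",450,0,.139),("handrear",317,322,.116),("handfront",317,212,.125),("tip",317,95,.121)]: print(n,(S(onz("wrist",(u,v),z,m))*1e3).round(1))
# tote from the top view: grey-bluish rim corners by eye
for n,u,v,z in [("toteTL",419,252,.055),("toteTR",480,255,.055),("toteBL",412,302,.055),("toteBR",484,307,.055)]: print(n,onz("top",(u,v),z).round(3))
im=cv2.imread("pics/top0.png")[235:320,400:500];cv2.imwrite("pics/tc.png",cv2.resize(im,(700,595),interpolation=3))
E
```

```text
FL [-28.1  60.5 100. ]
BL [ 28.3  60.9 100. ]
BR [ 28.6 -58.3 100. ]
barL0 [ 43.9  66.7 139. ]
barL1 [ 42.4 -67.9 139. ]
barR1 [ 55.1 -69.2 139. ]
barR0 [ 56.2  67.  139. ]
handrear [  -9.1 -123.7  116. ]
handfront [ -8.8 -41.9 125. ]
tip [ -8.6  24.5 121. ]
toteTL [ 0.568 -0.238  0.055]
toteTR [ 0.569 -0.408  0.055]
toteBL [ 0.427 -0.222  0.055]
toteBR [ 0.425 -0.419  0.055]
```

View pics/tc.png

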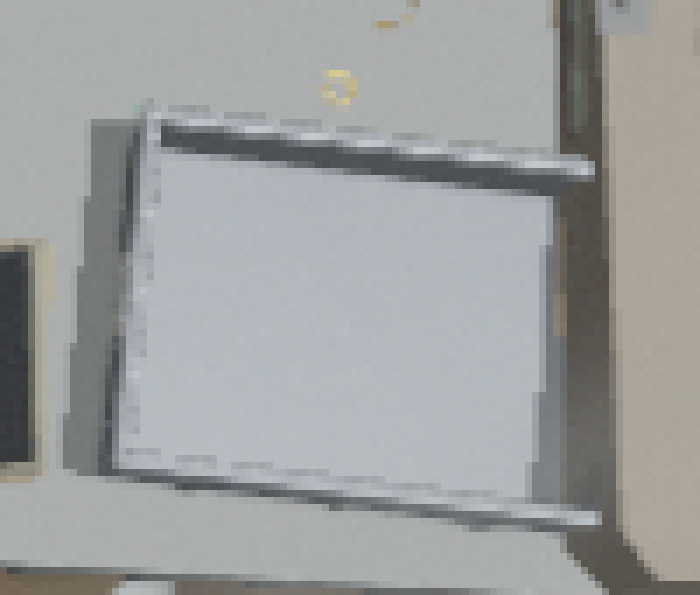

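```bash
python3 - <<'E'
from h import *
q=lambda u,v,z=.055: onz("top",(400+u/7,235+v/7),z)
c=np.array([q(148,107),q(593,165),q(600,518),q(112,470)]);print("tote",c.round(3).tolist(),c.mean(0).round(4),[np.linalg.norm(c[i]-c[i-1]).round(3) for i in range(4)])
v=c[0]-c[1]+c[3]-c[2];print("tote yaw",np.arctan2(-v[0],v[1]))
D=[(.088,1.372,.5499,.4035),(.020,1.446,.5195,.4023),(.3438,1.2919,.6459,.2910),(-.05,1.87,.4406,.2290),(-.0353,1.5973,.4882,.3536),(.0627,1.7479,np.hypot(.3293,.3671),.2328)]
A=[];b=[]
for q2,q3,rr,z in D:
    t=q2+q3;A+=[[1,np.sin(q2),np.sin(t),np.cos(t),0],[0,np.cos(q2),np.cos(t),-np.sin(t),1]];b+=[rr,z]
x,res,_,sv=np.linalg.lstsq(np.array(A),np.array(b),rcond=None);print("a,L1,L2,e,H",x.round(4),res,sv.round(2))
E
```

```text
tote [[0.573, -0.244, 0.055], [0.56, -0.421, 0.055], [0.42, -0.423, 0.055], [0.427, -0.233, 0.055]] [ 0.495  -0.3302  0.055 ] [np.float64(0.146), np.float64(0.178), np.float64(0.14), np.float64(0.191)]
tote yaw -0.05575480296837728
a,L1,L2,e,H [0.0037 0.4464 0.4992 0.0991 0.0022] [1.68235812e-07] [4.22 3.45 0.36 0.25 0.19]
```

The bin bar is at stand x 49.5, square, and the rod is home. The tote centre is at about (0.495, −0.330), near square. Now I'll grip the bin, draw it back 40 mm from under the block, then lift.

>>> carry_out(commands=[[[2.58, 1.95, 0, 0.004, 0, 0, 0], [2.58, 1.95, 0, 0.004, 0, 0, 0], [2.58, 1.95, 0, 0.004, 0, 0, 0], [0, 0, 0, 0, 0, 0, 0], [0, 0, 2.5, 0, 0, 0, 0], [0, 0, 2.5, 0, 0, 0, 0], [0, 0, 2.0, 0, 0, 0, 0], [0, 0, 0, 0, 0, 0, 0]]])

```text
time: 19.53
ee_pos: [0.5287, 0.3445, 0.2724]
tcp_rot: [-2.079, -2.338, 0.034]
wrist_force: [-0.8, 0.3, -0.4]
width: 0.501
gripper_force: 0.0
```

```bash
python3 - <<'E'
from h import *
p,R0=pose();s=r.state();print(S(p)*1e3,s["tcp_rot"],s["wrist_force"])
E
```

```text
[ 45.89176515  -1.36570341 272.41954205] [-2.0794161  -2.33811055  0.03380238] [-0.76758364  0.29771661 -0.36302134]
```

```bash
python3 - <<'E'
from h import *
r.capture("top")
p,R0=pose();s=r.state();print(s["time"],S(p)*1e3,s["tcp_rot"],"toolz",R0.apply([0,0,1]).round(4))
print(plan(W(.050,0,.284),down(np.pi/2+.116)))
E
```

```text
19.5833 [ 46.54111493  -1.1419929  275.40094771] [-2.08047384 -2.33909949  0.02760788] toolz [-0.02   -0.0059 -0.9998]
(1, array([[ 0.111,  0.328, -0.867, -0.02 ,  0.004,  0.001]]))
```

>>> carry_out(commands=[[[0, 0, 0, 0, 0, 0, 0], [0, 0, 0, 0, 0, 0, 0], [0, 0, 0, 0, 0, 0, 0], [0, 0, 0, 0, 0, 0, 0]]])

```text
time: 19.92
ee_pos: [0.5309, 0.3456, 0.282]
tcp_rot: [-2.083, -2.342, 0.009]
wrist_force: [0.1, -0.3, 0.5]
width: 0.498
gripper_force: 0.0
```

```bash
python3 - <<'E'
from h import *
p,R0=pose();s=r.state();print(s["time"],S(p)*1e3,s["tcp_rot"],"toolz",R0.apply([0,0,1]).round(4))
print(plan(W(.050,0,.284),down(np.pi/2+.116)))
E
```

```text
19.9167 [ 48.18461769  -0.43404697 282.00299749] [-2.08340861 -2.34242946  0.00904496] toolz [-8.8e-03  1.0e-04 -1.0e+00]
(1, array([[ 0.043,  0.18 , -0.201, -0.009, -0.001,  0.001]]))
```

>>> carry_out(commands=[[[0, 0.15, 0, -0.009, 0, 0, 0], [0, 0, 0, 0, 0, 0, 0], [0, 0, 0, 0, 0, 0, -1], [0, 0, 0, 0, 0, 0, -1], [0, 0, 0, 0, 0, 0, -1], [0, 0, 0, 0, 0, 0, -1], [0, 0, 0, 0, 0, 0, -1]]])

```text
time: 20.5
ee_pos: [0.5322, 0.3457, 0.2801]
tcp_rot: [-2.087, -2.346, 0.003]
wrist_force: [0.3, -0.8, -0.1]
width: 0.155
gripper_force: 61.5
```

>>> carry_out(commands=[[[0, 0, -0.4, 0, 0, 0, -1], [0, 0, -0.4, 0, 0, 0, -1], [0, 0, -0.2, 0, 0, 0, -1], [0, 0, 0, 0, 0, 0, -1], [0, 0, 0, 0, 0, 0, -1], [0, 0, 0, 0, 0, 0, -1], [0, 0, 0, 0, 0, 0, -1], [0, 0, 0, 0, 0, 0, -1]]])

```text
time: 21.17
ee_pos: [0.532, 0.3457, 0.2896]
tcp_rot: [-2.086, -2.346, 0.005]
wrist_force: [0.0, -0.3, -5.7]
width: 0.154
gripper_force: 60.6
```

```bash
python3 - <<'E'
from h import *
p,R0=pose();s=r.state();print(s["time"],S(p)*1e3,s["tcp_rot"],"toolz",R0.apply([0,0,1]).round(4),s["wrist_force"])
E
```

```text
21.1667 [ 49.25732027  -0.52498745 289.58757565] [-2.0863459  -2.34587135  0.00455127] toolz [-3.5e-03 -7.0e-04 -1.0e+00] [ 0.01938909 -0.31400259 -5.72376213]
```

>>> carry_out(commands=[[[0, 0.8, 0, 0, 0, 0, -1], [0, 1.2, 0, 0, 0, 0, -1], [0, 1.2, 0, 0, 0, 0, -1], [0, 1.0, 0, 0, 0, 0, -1], [0, 0, 0, 0, 0, 0, -1], [0, 0, 0, 0, 0, 0, -1]]])

```text
time: 21.67
ee_pos: [0.5744, 0.3504, 0.2894]
tcp_rot: [-2.087, -2.345, 0.005]
wrist_force: [-0.2, -0.4, -5.4]
width: 0.153
gripper_force: 60.6
```

>>> carry_out(commands=[[[0, 0, -1.5, 0, 0, 0, -1], [0, 0, -2.8, 0, 0, 0, -1], [0, 0, -2.8, 0, 0, 0, -1], [0, 0, -2.8, 0, 0, 0, -1], [0, 0, -2.8, 0, 0, 0, -1], [0, 0, -2.8, 0, 0, 0, -1], [0, 0, -2.8, 0, 0, 0, -1], [0, 0, -1.7, 0, 0, 0, -1]]])

```text
time: 22.33
ee_pos: [0.5733, 0.3505, 0.4943]
tcp_rot: [-2.087, -2.348, -0.004]
wrist_force: [0.7, 0.0, -5.8]
width: 0.158
gripper_force: 62.9
```

```bash
python3 - <<'E'
from h import *
p,R0=pose();s=r.state();print(s["time"],p,S(p)*1e3,s["tcp_rot"],"toolz",R0.apply([0,0,1]).round(4),s["wrist_force"],s["q"].round(3))
p1=np.array([.40,.2,.50]);
n,a=plan(p1,down(np.pi/2-.1));print(n,a.tolist())
p2=np.array([.42,-.28,.50]);n,a=plan(p2,down(np.pi/2-.588),(p1,down(np.pi/2-.1)));print(n,a.tolist())
E
```

```text
22.3333 [0.57329964 0.35054813 0.49425677] [ 9.08557569e+01 -4.70681611e-01  4.94256769e+02] [-2.0870366  -2.34796957 -0.00374918] toolz [ 0.0015  0.0019 -1.    ] [ 0.73052916  0.02267004 -5.83355355] [4.640e-01 3.760e-01 8.470e-01 1.000e-03 1.916e+00 3.470e-01]
7 [[-1.845, -2.711, -0.09, 0.0, -0.0, 0.031], [-1.929, -2.652, -0.089, 0.0, -0.0, 0.031], [-2.01, -2.591, -0.088, 0.0, -0.0, 0.031], [-2.09, -2.527, -0.086, 0.0, -0.0, 0.031], [-2.167, -2.461, -0.085, 0.0, -0.0, 0.031], [-2.243, -2.393, -0.084, 0.0, -0.0, 0.031], [-2.316, -2.322, -0.083, 0.0, -0.0, 0.031]]
14 [[-3.397, 0.484, 0.0, 0.0, 0.0, 0.035], [-3.378, 0.603, 0.0, 0.0, 0.0, 0.035], [-3.355, 0.72, 0.0, 0.0, 0.0, 0.035], [-3.328, 0.836, 0.0, 0.0, 0.0, 0.035], [-3.297, 0.952, 0.0, 0.0, 0.0, 0.035], [-3.262, 1.066, 0.0, 0.0, 0.0, 0.035], [-3.223, 1.179, 0.0, 0.0, 0.0, 0.035], [-3.18, 1.291, 0.0, 0.0, 0.0, 0.035], [-3.133, 1.401, 0.0, 0.0, 0.0, 0.035], [-3.082, 1.509, 0.0, 0.0, 0.0, 0.035], [-3.027, 1.616, 0.0, 0.0, 0.0, 0.035], [-2.969, 1.72, 0.0, 0.0, 0.0, 0.035], [-2.908, 1.823, 0.0, 0.0, 0.0, 0.035], [-2.842, 1.923, 0.0, 0.0, 0.0, 0.035]]
```

```bash
python3 - <<'E'
from h import *
def tri(uv1,uv2):
    (a,d),(b,e)=ray("top",uv1),ray("scene",uv2)
    t=np.linalg.lstsq(np.c_[d,-e],b-a,rcond=None)[0];p,q=a+d*t[0],b+e*t[1];return ((p+q)/2).round(3),np.linalg.norm(p-q).round(3)
print("gantry R end",tri((430,212),(402,135)),"glue top",tri((441,221),(411,163)),"screen",tri((397,280),(433,215)))
for z in(.1,.2,.3):print(z,onz("top",(441,232),z).round(3),onz("top",(475,222),z).round(3))
E
```

```text
gantry R end (array([ 0.645, -0.242,  0.192]), np.float64(0.001)) glue top (array([ 0.65 , -0.29 ,  0.094]), np.float64(0.0)) screen (array([ 0.47 , -0.177,  0.107]), np.float64(0.017))
0.1 [ 0.617 -0.289  0.1  ] [ 0.651 -0.382  0.1  ]
0.2 [ 0.592 -0.269  0.2  ] [ 0.623 -0.356  0.2  ]
0.3 [ 0.566 -0.248  0.3  ] [ 0.596 -0.329  0.3  ]
```

>>> carry_out(commands=[[[-1.0, -1.4, 0, 0, 0, 0.02, -1], [-1.9, -2.65, 0, 0, 0, 0.035, -1], [-2.0, -2.6, 0, 0, 0, 0.035, -1], [-2.1, -2.5, 0, 0, 0, 0.035, -1], [-2.2, -2.5, 0, 0, 0, 0.035, -1], [-2.2, -2.4, 0, 0, 0, 0.03, -1], [-2.3, -2.3, 0, 0, 0, 0.03, -1], [-2.8, -1.2, 0, 0, 0, 0.03, -1]]])

```text
time: 23.0
ee_pos: [0.3951, 0.1834, 0.4908]
tcp_rot: [-2.36, -2.069, 0.004]
wrist_force: [0.2, -0.7, -10.9]
width: 0.154
gripper_force: 61.6
```

>>> carry_out(commands=[[[-3.3, 0.4, 0, 0, 0, 0.03, -1], [-3.3, 0.5, 0, 0, 0, 0.03, -1], [-3.3, 0.6, 0, 0, 0, 0.03, -1], [-3.3, 0.7, 0, 0, 0, 0.03, -1], [-3.3, 0.8, 0, 0, 0, 0.03, -1], [-3.3, 0.9, 0, 0, 0, 0.03, -1], [-3.3, 1.0, 0, 0, 0, 0.03, -1], [-3.2, 1.1, 0, 0, 0, 0.03, -1]]])

```text
time: 23.67
ee_pos: [0.3932, -0.0876, 0.491]
tcp_rot: [-2.596, -1.769, 0.003]
wrist_force: [0.9, -0.3, -5.8]
width: 0.157
gripper_force: 63.6
```

```bash
python3 - <<'E'
from h import *
p,R0=pose();s=r.state();print(s["time"],p,s["tcp_rot"],R0.apply([1,0,0]).round(3),"toolz",R0.apply([0,0,1]).round(4),s["wrist_force"],s["q"].round(3))
n,a=plan([.461,-.309,.46],down(np.pi/2-.55));print(n,a.tolist())
E
```

```text
23.6667 [ 0.39315147 -0.0876398   0.49096806] [-2.59564891 -1.76948859  0.00302458] [ 0.365  0.931 -0.001] toolz [-1.7e-03 -9.0e-04 -1.0e+00] [ 0.88547815 -0.27685624 -5.75886534] [-0.36  -0.243  1.509 -0.002  1.877  0.014]
7 [[-2.589, 2.058, 0.444, -0.0, 0.0, 0.025], [-2.536, 2.123, 0.443, -0.0, 0.0, 0.025], [-2.482, 2.186, 0.443, -0.0, 0.0, 0.025], [-2.427, 2.247, 0.443, -0.0, 0.0, 0.025], [-2.37, 2.308, 0.443, -0.0, 0.0, 0.025], [-2.311, 2.366, 0.443, -0.0, 0.0, 0.025], [-2.251, 2.423, 0.443, -0.0, 0.0, 0.025]]
```

>>> carry_out(commands=[[[-2.6, 2.0, 0.4, 0, 0, 0.02, -1], [-2.5, 2.1, 0.4, 0, 0, 0.02, -1], [-2.5, 2.1, 0.4, 0, 0, 0.018, -1], [-2.4, 2.2, 0.4, 0, 0, 0.018, -1], [-2.4, 2.2, 0.4, 0, 0, 0.018, -1], [-2.3, 2.3, 0.4, 0, 0, 0.018, -1], [-1.5, 1.5, 0.4, 0, 0, 0.015, -1], [0, 0, 0, 0, 0, 0, -1]]])

```text
time: 24.33
ee_pos: [0.4587, -0.2974, 0.46]
tcp_rot: [-2.704, -1.596, 0.009]
wrist_force: [0.2, 1.2, -6.7]
width: 0.153
gripper_force: 63.5
```

>>> carry_out(commands=[[[0, 0, 0, 0, 0, 0, -1], [0, 0, 0, 0, 0, 0, -1], [0, 0, 0, 0, 0, 0, -1]]])

```text
time: 24.58
ee_pos: [0.4582, -0.2928, 0.4631]
tcp_rot: [-2.701, -1.604, 0.003]
wrist_force: [-0.8, 1.0, -5.3]
width: 0.155
gripper_force: 63.6
```

```bash
python3 - <<'E'
from h import *
p,R0=pose();s=r.state();print(s["time"],p,s["tcp_rot"],R0.apply([1,0,0]).round(3),"toolz",R0.apply([0,0,1]).round(4),s["wrist_force"],s["q"].round(3))
n,a=plan([.4555,-.308,.384],down(np.pi/2-.50));print(n,a.tolist())
E
```

```text
24.5833 [ 0.45818754 -0.29275918  0.46313399] [-2.70052837 -1.60414202  0.00347243] [ 0.478  0.878 -0.002] toolz [-2.2e-03 -7.0e-04 -1.0e+00] [-0.81812193  0.99568669 -5.33786259] [-0.672  0.07   1.275 -0.002  1.798 -0.174]
3 [[-0.485, 0.169, 2.638, -0.001, 0.001, 0.0], [-0.486, 0.167, 2.638, -0.001, 0.001, 0.0], [-0.487, 0.166, 2.638, -0.001, 0.001, 0.0]]
```

>>> carry_out(commands=[[[-0.5, 0.17, 2.6, 0, 0, 0, -1], [-0.5, 0.17, 2.6, 0, 0, 0, -1], [-0.5, 0.17, 2.6, 0, 0, 0, -1], [0, 0, 0, 0, 0, 0, -1], [0, -0.93, 0.03, -0.06, 0, 0, -1], [0, -0.93, 0.03, -0.06, 0, 0, -1], [0, -0.93, 0.03, -0.06, 0, 0, -1], [0, -0.93, 0.03, -0.06, 0, 0, -1]]])

```text
time: 25.25
ee_pos: [0.4229, -0.2906, 0.3824]
tcp_rot: [2.516, 1.495, 0.179]
wrist_force: [-0.9, -0.5, -4.7]
width: 0.152
gripper_force: 63.6
```

>>> carry_out(commands=[[[0, -0.93, 0.03, -0.06, 0, 0, -1], [0, -0.93, 0.03, -0.06, 0, 0, -1], [0, -0.93, 0.03, -0.06, 0, 0, -1], [0, 0, 0, 0, 0, 0, -1], [0, 0, 0, 0, 0, 0, -1]]])

```text
time: 25.67
ee_pos: [0.3994, -0.278, 0.3721]
tcp_rot: [2.379, 1.414, 0.296]
wrist_force: [-1.0, 0.4, -6.3]
width: 0.153
gripper_force: 63.7
```

```bash
python3 - <<'E'
from h import *
p,R0=pose();s=r.state();print(s["time"],p,"hold",p+R0.apply([0,0,.155]),"tilt",np.degrees(np.arccos(-R0.apply([0,0,1])[2])),s["wrist_force"],s["q"].round(3))
E
```

```text
25.6667 [ 0.3993745  -0.27803159  0.37213291] hold [ 0.45425013 -0.3082514   0.23035694] tilt 23.839149686983063 [-0.97643924  0.39547828 -6.32437969] [-0.756 -0.181  1.718  0.109  1.203 -0.276]
```

>>> carry_out(commands=[[[0, -0.93, 0.03, -0.06, 0, 0, -1], [0, -0.93, 0.03, -0.06, 0, 0, -1], [0, -0.93, 0.03, -0.06, 0, 0, -1], [0, -0.93, 0.03, -0.06, 0, 0, -1], [0, -0.62, 0.01, -0.04, 0, 0, -1], [0, -0.47, 0.01, -0.03, 0, 0, -1], [0, -0.47, 0.01, -0.03, 0, 0, -1], [0, -0.47, 0.01, -0.03, 0, 0, -1]]])

```text
time: 26.33
ee_pos: [0.359, -0.2564, 0.339]
tcp_rot: [2.076, 1.236, 0.51]
wrist_force: [-0.2, 0.5, -5.3]
width: 0.157
gripper_force: 63.9
```

>>> carry_out(commands=[[[0, -0.47, 0.01, -0.03, 0, 0, -1], [0, -0.47, 0.01, -0.03, 0, 0, -1], [0, -0.47, 0.01, -0.03, 0, 0, -1], [0, -0.47, 0.01, -0.03, 0, 0, -1], [0, -0.47, 0.01, -0.03, 0, 0, -1], [0, -0.47, 0.01, -0.03, 0, 0, -1], [0, -0.47, 0.01, -0.03, 0, 0, -1], [0, 0, 0, 0, 0, 0, -1]]])

```text
time: 27.0
ee_pos: [0.3408, -0.2464, 0.3121]
tcp_rot: [1.901, 1.132, 0.613]
wrist_force: [0.4, -0.2, -6.7]
width: 0.152
gripper_force: 64.0
```

>>> carry_out(commands=[[[0, 0, 0, 0, 0, 0, -1], [0, 0, 0, 0, 0, 0, -1], [0, 0, 0, 0, 0, 0, -1], [0, 0, 0, 0, 0, 0, -1]]])

```text
time: 27.33
ee_pos: [0.3414, -0.2475, 0.315]
tcp_rot: [1.896, 1.126, 0.613]
wrist_force: [-0.2, 0.1, -2.8]
width: 0.155
gripper_force: 64.3
```

```bash
python3 - <<'E'
from h import *
p,R0=pose();s=r.state();print(s["time"],p,"hold",p+R0.apply([0,0,.155]),"tilt",np.degrees(np.arccos(-R0.apply([0,0,1])[2])),s["wrist_force"],s["q"].round(3))
cv2.imwrite("pics/w8.png",r.capture("wrist")[:,:,::-1])
cv2.imwrite("pics/top1.png",r.capture("top")[:,:,::-1])
E
```

```text
27.3333 [ 0.3413624  -0.24749503  0.31502714] hold [ 0.45580743 -0.31031845  0.23147744] tilt 57.38234686626587 [-0.20132334  0.13850834 -2.7698141 ] [-0.874 -0.446  2.139  0.609  0.565 -0.743]
```

>>> carry_out(commands=[[[0, -0.47, 0.01, -0.03, 0, 0, -1], [0, -0.47, 0.01, -0.03, 0, 0, -1], [0, -0.47, 0.01, -0.03, 0, 0, -1], [0, 0, 0, 0, 0, 0, -1], [0, 0, 0, 0, 0, 0, -1], [0, 0, 0, 0, 0, 0, -1]]])

```text
time: 27.93
ee_pos: [0.3347, -0.2438, 0.3012]
tcp_rot: [1.822, 1.082, 0.652]
wrist_force: [-0.1, 0.1, -2.0]
width: 0.154
gripper_force: 64.3
```

>>> carry_out(commands=[[[0, 0.93, 0.03, 0.06, 0, 0, -1], [0, 0.93, 0.03, 0.06, 0, 0, -1], [0, 0.93, 0.03, 0.06, 0, 0, -1], [0, 0.93, 0.03, 0.06, 0, 0, -1], [0, 0.93, 0.03, 0.06, 0, 0, -1], [0, 0.93, 0.03, 0.06, 0, 0, -1], [0, 0.93, 0.03, 0.06, 0, 0, -1], [0, 0.93, 0.03, 0.06, 0, 0, -1]]])

```text
time: 28.6
ee_pos: [0.3781, -0.2674, 0.3572]
tcp_rot: [2.226, 1.32, 0.41]
wrist_force: [-0.0, 0.4, -2.4]
width: 0.154
gripper_force: 64.2
```

>>> carry_out(commands=[[[0, 0.93, 0.03, 0.06, 0, 0, -1], [0, 0.93, 0.03, 0.06, 0, 0, -1], [0, 0.93, 0.03, 0.06, 0, 0, -1], [0, 0.93, 0.03, 0.06, 0, 0, -1], [0, 0.93, 0.03, 0.06, 0, 0, -1], [0, 0.93, 0.03, 0.06, 0, 0, -1], [0, 0.93, 0.03, 0.06, 0, 0, -1], [0, 0.93, 0.03, 0.06, 0, 0, -1]]])

```text
time: 29.27
ee_pos: [0.439, -0.3006, 0.3834]
tcp_rot: [2.606, 1.544, 0.095]
wrist_force: [-0.2, 0.2, -1.7]
width: 0.157
gripper_force: 64.1
```

>>> carry_out(commands=[[[0, 0.93, 0.03, 0.06, 0, 0, -1], [0, 0.93, 0.03, 0.06, 0, 0, -1], [0, 0, -1, 0, 0, 0, -1], [0, 0, -1, 0, 0, 0, -1], [0, 0, 0, 0, 0, 0, -1], [0, 0, 0, 0, 0, 0, -1]]])

```text
time: 29.77
ee_pos: [0.454, -0.3086, 0.4057]
tcp_rot: [2.691, 1.596, 0.007]
wrist_force: [-0.3, -0.1, -3.4]
width: 0.151
gripper_force: 64.1
```

>>> carry_out(commands=[[[0, 0, 0, 0, 0, 0, -1], [0, 0, 0, 0, 0, 0, -1], [0, 0, 0, 0, 0, 0, -1], [0, 0, 0, 0, 0, 0, -1], [0, 0, 0, 0, 0, 0, -1], [0, 0, 0, 0, 0, 0, -1], [0, 0, 0, 0, 0, 0, -1]]])

```text
time: 30.35
ee_pos: [0.4542, -0.3087, 0.4031]
tcp_rot: [2.696, 1.599, 0.004]
wrist_force: [0.1, 0.8, -2.8]
width: 0.154
gripper_force: 64.1
```

```bash
python3 - <<'E'
from h import *
f=[]
for k in range(10):
    a=r.capture("top"); f.append(r.state()["wrist_force"])
p,R0=pose();s=r.state();print(s["time"],p,"hold",p+R0.apply([0,0,.155]),"toolz",R0.apply([0,0,1]).round(4),s["q"].round(3),s["joint_vel"].round(3))
print(np.mean(f,0),np.std(f,0))
cv2.imwrite("pics/top2.png",a[:,:,::-1])
cv2.imwrite("pics/w9.png",r.capture("wrist")[:,:,::-1])
E
```

```text
30.85 [ 0.45420775 -0.30873325  0.40323221] hold [ 0.45511457 -0.30955045  0.24823702] toolz [ 0.0059 -0.0053 -1.    ] [-0.7    0.083  1.378 -0.     1.673 -0.2  ] [-0.001  0.002 -0.001 -0.001 -0.001 -0.001]
[-0.26624266  0.02075747 -2.71155518] [0.69594325 0.70950241 0.57887844]
```

The heft reads 2.7 ± 0.2 N, which is the bare bin (225–275 g); one pin left would read at least 3.4 N. I'll carry the bin back and look into the tote on the way.

```bash
python3 - <<'E'
from h import *
a=np.array([.454,-.309,.47]);A=down(np.pi/2-.50);b=np.array([.39,-.08,.495]);B=down(np.pi/2-.35)
c=np.array([.40,.19,.495]);Cc=down(np.pi/2-.08);d=W(.092,-.0005,.49);Dd=down(np.pi/2+.116)
for st,t in [((a,A),(b,B)),((b,B),(c,Cc)),((c,Cc),(d,Dd))]: print(plan(t[0],t[1],st,8)[1].round(2).tolist(),plan(t[0],t[1],st,8)[1][0,5])
E
```

```text
[[2.13, -2.07, -0.31, 0.0, 0.0, -0.02], [2.17, -2.03, -0.31, 0.0, 0.0, -0.02], [2.2, -1.99, -0.31, 0.0, 0.0, -0.02], [2.24, -1.95, -0.31, 0.0, 0.0, -0.02], [2.28, -1.91, -0.31, 0.0, 0.0, -0.02], [2.31, -1.87, -0.31, 0.0, 0.0, -0.02], [2.35, -1.82, -0.31, 0.0, 0.0, -0.02], [2.38, -1.78, -0.31, 0.0, 0.0, -0.02]] -0.019
[[3.21, -1.04, 0.0, 0.0, 0.0, -0.03], [3.25, -0.93, 0.0, 0.0, 0.0, -0.03], [3.28, -0.82, 0.0, 0.0, 0.0, -0.03], [3.3, -0.71, 0.0, 0.0, 0.0, -0.03], [3.32, -0.6, 0.0, 0.0, 0.0, -0.03], [3.34, -0.48, 0.0, 0.0, 0.0, -0.03], [3.36, -0.37, 0.0, 0.0, 0.0, -0.03], [3.37, -0.26, 0.0, 0.0, 0.0, -0.03]] -0.034
[[2.18, 2.01, 0.06, 0.0, 0.0, -0.02], [2.13, 2.07, 0.06, 0.0, 0.0, -0.02], [2.08, 2.12, 0.06, 0.0, 0.0, -0.02], [2.02, 2.17, 0.06, 0.0, 0.0, -0.02], [1.97, 2.22, 0.06, 0.0, 0.0, -0.02], [1.91, 2.26, 0.06, 0.0, 0.0, -0.02], [1.86, 2.31, 0.06, 0.0, 0.0, -0.02], [1.8, 2.36, 0.06, 0.0, 0.0, -0.02]] -0.025
```

>>> carry_out(commands=[[[0, 0, -2.5, 0, 0, 0, -1], [0, 0, -2.5, 0, 0, 0, -1], [0, 0, -1.7, 0, 0, 0, -1]]])

```text
time: 31.15
ee_pos: [0.4537, -0.3083, 0.4723]
tcp_rot: [2.694, 1.598, 0.005]
wrist_force: [-0.0, -1.0, -1.8]
width: 0.156
gripper_force: 64.2
```

>>> carry_out(commands=[[[2.13, -2.07, -0.3, 0, 0, -0.019, -1], [2.17, -2.03, -0.3, 0, 0, -0.019, -1], [2.2, -2.0, -0.3, 0, 0, -0.019, -1], [2.24, -1.95, -0.3, 0, 0, -0.019, -1], [2.28, -1.9, -0.3, 0, 0, -0.019, -1], [2.3, -1.87, -0.3, 0, 0, -0.019, -1], [2.35, -1.82, -0.3, 0, 0, -0.019, -1], [2.4, -1.8, -0.3, 0, 0, -0.019, -1]]])

```text
time: 31.82
ee_pos: [0.3885, -0.078, 0.493]
tcp_rot: [2.565, 1.799, 0.004]
wrist_force: [0.8, -0.5, -1.8]
width: 0.151
gripper_force: 64.1
```

>>> carry_out(commands=[[[3.2, -1.04, 0, 0, 0, -0.034, -1], [3.25, -0.93, 0, 0, 0, -0.034, -1], [3.28, -0.82, 0, 0, 0, -0.034, -1], [3.3, -0.7, 0, 0, 0, -0.034, -1], [3.3, -0.6, 0, 0, 0, -0.034, -1], [3.34, -0.5, 0, 0, 0, -0.034, -1], [3.36, -0.37, 0, 0, 0, -0.034, -1], [3.37, -0.26, 0, 0, 0, -0.034, -1]]])

```text
time: 32.48
ee_pos: [0.3979, 0.1922, 0.4917]
tcp_rot: [2.296, 2.132, 0.003]
wrist_force: [1.9, -0.4, -1.9]
width: 0.153
gripper_force: 64.1
```

>>> carry_out(commands=[[[2.2, 2.0, 0, 0, 0, -0.025, -1], [2.13, 2.07, 0, 0, 0, -0.025, -1], [2.08, 2.12, 0, 0, 0, -0.025, -1], [2.0, 2.2, 0, 0, 0, -0.025, -1], [1.97, 2.2, 0, 0, 0, -0.025, -1], [1.9, 2.26, 0, 0, 0, -0.025, -1], [1.86, 2.3, 0, 0, 0, -0.025, -1], [1.8, 2.36, 0, 0, 0, -0.025, -1]]])

```text
time: 33.15
ee_pos: [0.573, 0.3533, 0.4911]
tcp_rot: [2.073, 2.351, -0.0]
wrist_force: [0.2, 0.1, -2.6]
width: 0.151
gripper_force: 64.1
```

>>> carry_out(commands=[[[0, 0, 0, 0, 0, 0, -1], [0, 0, 0, 0, 0, 0, -1], [0, 0, 0, 0, 0, 0, -1], [0, 0, 0, 0, 0, 0, -1], [0, 0, 0, 0, 0, 0, -1]]])

```text
time: 33.57
ee_pos: [0.5711, 0.3514, 0.4932]
tcp_rot: [2.074, 2.348, 0.003]
wrist_force: [-0.3, 0.1, -2.7]
width: 0.154
gripper_force: 64.1
```

```bash
python3 - <<'E'
from h import *
p,R0=pose();s=r.state();print(s["time"],p,S(p)*1e3,"toolz",R0.apply([0,0,1]).round(4),s["wrist_force"])
print(plan(W(.092,-.0005,p[2]),down(np.pi/2+.116)))
im=r.capture("top")[:,:,::-1]; cv2.imwrite("pics/top3.png",im)
cv2.imwrite("pics/tc3.png",np.hstack([cv2.resize(im[235:320,400:500],(400,340),interpolation=3),cv2.resize(im[215:300,165:265],(400,340),interpolation=3)]))
E
```

```text
33.5667 [0.57110114 0.35140076 0.49324272] [ 88.77071884   0.63067812 493.24272187] toolz [ 0.0079 -0.0043 -1.    ] [-0.26407459  0.05062231 -2.70652492]
(1, array([[-0.115,  0.322,  0.003,  0.007,  0.005,  0.008]]))
```

View pics/tc3.png

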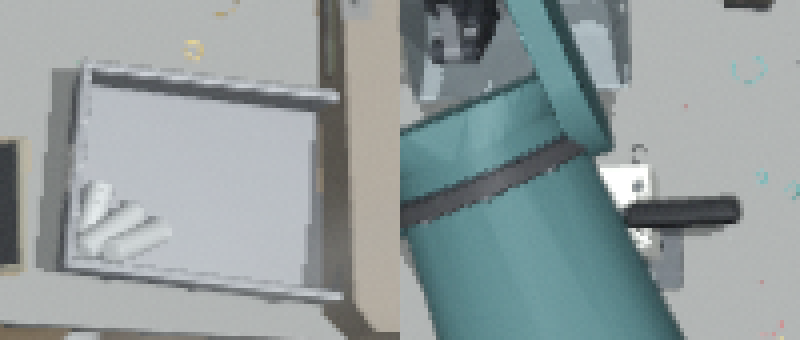

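All three pins lie in the tote's corner, at about (80–170, 180–260) in the crop. Now I'll place the bin.

>>> carry_out(commands=[[[-0.1, 0.35, 0, 0.007, 0.005, 0.008, -1], [0, 0, 2.5, 0, 0, 0, -1], [0, 0, 3, 0, 0, 0, -1], [0, 0, 3, 0, 0, 0, -1], [0, 0, 3, 0, 0, 0, -1], [0, 0, 3, 0, 0, 0, -1], [0, 0, 3, 0, 0, 0, -1], [0, 0, 2, 0, 0, 0, -1]]])

```text
time: 34.28
ee_pos: [0.5745, 0.3506, 0.2932]
tcp_rot: [-2.088, -2.344, 0.009]
wrist_force: [-0.8, -0.1, -3.2]
width: 0.149
gripper_force: 64.0
```

>>> carry_out(commands=[[[0, 0, 0, 0, 0, 0, -1], [0, 0, 0, 0, 0, 0, -1], [0, 0, 0, 0, 0, 0, -1], [0, 0, 0, 0, 0, 0, -1]]])

```text
time: 34.62
ee_pos: [0.5759, 0.3516, 0.3001]
tcp_rot: [2.088, 2.345, 0.006]
wrist_force: [0.0, 0.4, -1.6]
width: 0.155
gripper_force: 64.1
```

```bash
python3 - <<'E'
from h import *
p,R0=pose();s=r.state();print(s["time"],p,S(p)*1e3,"toolz",R0.apply([0,0,1]).round(4),s["wrist_force"])
print(plan(W(.050,-.0005,.290),down(np.pi/2+.116),n=4))
E
```

```text
34.6167 [0.57593903 0.35162148 0.30008672] [9.36016412e+01 2.89973914e-01 3.00086724e+02] toolz [ 0.0036  0.0015 -1.    ] [ 0.04166186  0.38097986 -1.57779837]
(4, array([[-2.000e-02, -1.091e+00,  2.480e-01,  1.000e-03, -0.000e+00,
        -0.000e+00],
       [-2.000e-02, -1.091e+00,  2.490e-01,  1.000e-03, -0.000e+00,
        -0.000e+00],
       [-2.000e-02, -1.091e+00,  2.500e-01,  1.000e-03, -0.000e+00,
        -0.000e+00],
       [-2.000e-02, -1.090e+00,  2.510e-01,  1.000e-03, -0.000e+00,
        -0.000e+00]]))
```

>>> carry_out(commands=[[[0, 0, 1.0, 0, 0, 0, -1], [0, 0, 0, 0, 0, 0, -1], [0, -0.9, 0, 0, 0, 0, -1], [0, -1.2, 0, 0, 0, 0, -1], [0, -1.2, 0, 0, 0, 0, -1], [0, -1.05, 0, 0, 0, 0, -1], [0, 0, 0, 0, 0, 0, -1], [0, 0, 0, 0, 0, 0, -1]]])

```text
time: 35.28
ee_pos: [0.5315, 0.3465, 0.287]
tcp_rot: [-2.088, -2.347, 0.002]
wrist_force: [-0.7, -0.3, -3.0]
width: 0.153
gripper_force: 64.1
```

>>> carry_out(commands=[[[0, 0, 0.3, 0, 0, 0, -1], [0, 0, 0.3, 0, 0, 0, -1], [0, 0, 0.3, 0, 0, 0, -1], [0, 0, 0, 0, 0, 0, -1], [0, 0, 0, 0, 0, 0, -1], [0, 0, 0, 0, 0, 0, -1]]])

```text
time: 35.78
ee_pos: [0.5328, 0.3463, 0.28]
tcp_rot: [2.089, 2.346, 0.001]
wrist_force: [-1.1, -1.4, 5.5]
width: 0.157
gripper_force: 65.4
```

```bash
python3 - <<'E'
from h import *
p,R0=pose();s=r.state();print(s["time"],p,S(p)*1e3,s["tcp_rot"],"toolz",R0.apply([0,0,1]).round(4),s["wrist_force"])
E
```

```text
35.7833 [0.53275597 0.34629836 0.28002878] [5.00926854e+01 6.34199604e-04 2.80028781e+02] [2.08907350e+00 2.34558445e+00 7.14222585e-04] toolz [ 7.e-04 -0.e+00 -1.e+00] [-1.09080078 -1.41667851  5.48698859]
```

Placed at stand x 50.1, y 0. I'll release, lift away and check.

>>> carry_out(commands=[[[0, 0, 0, 0, 0, 0, 0], [0, 0, 0, 0, 0, 0, 0], [0, 0, 0, 0, 0, 0, 0], [0, 0, -2, 0, 0, 0, 0], [0, 0, -3, 0, 0, 0, 0], [0, 0, -3, 0, 0, 0, 0]]])

```text
time: 36.28
ee_pos: [0.5321, 0.3463, 0.3563]
tcp_rot: [-2.088, -2.345, 0.009]
wrist_force: [0.5, 0.3, 0.7]
width: 0.5
gripper_force: 0.0
```

>>> carry_out(commands=[[[-2.6, -1.95, -1, 0, 0, 0, 0], [-2.6, -1.95, 0, 0, 0, 0, 0], [-2.6, -1.95, 0, 0, 0, 0, 0], [0, 0, 0, 0, 0, 0, 0], [0, 0, 0, 0, 0, 0, 0], [0, 0, 0, 0, 0, 0, 0], [0, 0, 0, 0, 0, 0, 0]]])

```text
time: 36.87
ee_pos: [0.4837, 0.2629, 0.3678]
tcp_rot: [-2.088, -2.347, 0.002]
wrist_force: [0.0, -0.3, -0.1]
width: 0.498
gripper_force: 0.0
```

```bash
python3 - <<'E'
from h import *
m=r.camera_model("wrist");im=r.capture("wrist")[:,:,::-1].copy();cv2.imwrite("pics/w10.png",im);p,_=pose();print(r.state()["time"],p,S(p)*1e3)
hsv=cv2.cvtColor(im,cv2.COLOR_BGR2HSV)
def tab(x,y0,z,lab):  # grey profile along stand x at given stand y, z: where do the edges lie
    xs=np.arange(*x,.001);uv=proj("wrist",[W(a,y0,z) for a in xs],m)
    g=cv2.remap(cv2.GaussianBlur(cv2.cvtColor(im,cv2.COLOR_BGR2GRAY),(3,3),0),uv[:,0].astype("f4").reshape(1,-1),uv[:,1].astype("f4").reshape(1,-1),1)[0].astype(int)
    d=np.diff(g);i=np.argsort(-abs(d))[:6];print(lab,y0,sorted((round(xs[k]*1e3),int(d[k])) for k in i))
for y in(-.05,-.02,.02,.045):tab((.035,.068),y,.139,"bar")
for y in(-.10,-.07):tab((-.03,.012),y,.125,"handle")
for y in(-.02,.0):tab((-.025,.008),y,.119,"shank")
E
```

```text
36.9167 [0.48373967 0.26301692 0.36766769] [ -8.23319045 -77.04796448 367.6676881 ]
bar -0.05 [(43, 13), (44, 11), (45, 8), (55, -6), (56, -14), (57, -6)]
bar -0.02 [(38, -22), (39, -14), (56, 31), (57, 32), (60, -60), (61, -28)]
bar 0.02 [(38, -24), (56, 38), (57, 30), (59, -17), (60, -60), (61, -27)]
bar 0.045 [(43, 14), (44, 13), (45, 8), (55, -6), (56, -17), (57, -6)]
handle -0.1 [(-25, -15), (-22, -22), (-18, -37), (-1, 50), (0, 49), (1, 13)]
handle -0.07 [(-19, -32), (-18, -70), (-17, -17), (-2, 9), (-1, 52), (0, 52)]
shank -0.02 [(-17, -21), (-16, -9), (-15, -27), (-14, -30), (-5, 22), (-4, 36)]
shank 0.0 [(-15, -17), (-14, -25), (-7, -35), (-6, -27), (-5, 25), (-4, 31)]
```

The bar is centred at stand x 50 at both ends, so the bin is home and square. The rod axis is at x −9 to −10, along the stand's y, and the robot touches nothing. Handing in.

```bash
python3 -c "
from plant import r
print(r.job_done())"
```

```text
the job is handed in; nothing more can be done
None
```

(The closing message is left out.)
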